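# Heat the egg coddlers on the cooker's slide-in rail and serve them

## Task

Stand every egg coddler on the cooker's carrier tray, push the tray along its rail until the spring catch clicks and holds it, then slide the selector to its heat end stop, leave it there for three seconds and slide it right back to the off stop. After that press the green catch button so that the tray springs free, draw the tray with its coddlers back to the open end of the rail, and stand every coddler upright on the wooden breakfast board. Leave the other things on the shelf where they are.

Things in the scene. Friction and masses are not known exactly. Their poses are not given: they have to be found in the camera images.
- rail (a point): Point on the fixed egg cooker, on the rail's centre line and floor (30 mm above the shelf). Its x axis is level: the slide-in direction, towards the cooker's drum; z up, y towards the robot. Rail from x = -190 to +163 mm; side lips 12 mm high, 116 mm wide over the outside, 80 mm apart inside. Round drum at x = 430 mm: radius 78 mm, 165 mm tall. Place and yaw vary from start to start.
- tray_floor (a point): Centre of the carrier tray's inner floor, 6 mm above the rail floor; axes as the rail. Inside 174 (x) by 62 mm (y), rim 5 mm: room for 3 coddlers in a row 58 mm apart. 0.35 kg, dark metal, slides easily, held down by the rail's lips (cannot be lifted off). On the rail it is at x = 69 mm pushed home, about 67 mm held by the catch, -51 mm at the rear stop of the open end.
- tray_handle (a point): Grip point of the tray's black upright handle post at its outer (-x) end, 115 mm behind tray_floor along the rail and 56 mm above it. Post 20 mm along the rail, 16 mm across, reaching 18 mm above this point, then a 22 mm square cap 4 mm thick. Axes as the tray.
- ejector (a joint): Spring ejector ahead of the tray, m: 0 = out, grows as the tray pushes it in over the last 30 mm of its way home, pushing back with 2 to 5.5 N (the catch adds some 6 N, slower is easier). Push the tray to about x = 70 mm and the catch clicks up; otherwise the ejector pushes the tray back out.
- catch_button (a point): Centre of the top of the green catch button at the far end of the rail, 30 mm along the rail by 40 mm across, at x = 227 mm, 22 mm above the rail floor when up.
- catch (a joint): Spring catch, m: 0 = up (at rest, or clicked behind the tray's lug), grows as the button is pressed down, 0.010 = fully down. 2.5 N to start, 5 N fully down, a few N more while the tray leans on it. Pressed over 6 mm with the tray home, it frees the tray, which the ejector pushes about 30 mm or more out at some 0.1 m/s.
- selector (a joint): Selector slide, m: 0 = off stop (grey mark), 0.080 = heat end stop (orange mark); grows in the rail's +x direction. Stays where it is left, friction 1.5 N; starts between 0 and 0.020, and its off position counts only at the stop.
- selector_grip (a point): Grip point of the black selector grip on the control panel on the far side of the rail, 125 mm across from the rail's centre line and 20 mm above the panel. The grip is 24 mm along the rail, 16 mm across and 36 mm tall; the panel's top is level with the rail floor. Its x axis is the direction of growing joint value.
- coddler_1_mid (a point): Centre (30 mm above its flat foot) of an egg coddler: white porcelain pot with a flush steel lid, 50 mm diameter, 60 mm tall (plus a small wire loop), heavy-footed, about 0.17 kg; z up when it stands. Two or three of the three coddlers are present (an absent one reads None from the start).
- coddler_2_mid (a point): Centre (30 mm above its flat foot) of an egg coddler: blue porcelain pot with a flush steel lid, 50 mm diameter, 60 mm tall (plus a small wire loop), heavy-footed, about 0.17 kg; z up when it stands. Two or three of the three coddlers are present (an absent one reads None from the start).
- coddler_3_mid (a point): Centre (30 mm above its flat foot) of an egg coddler: terracotta-coloured porcelain pot with a flush steel lid, 50 mm diameter, 60 mm tall (plus a small wire loop), heavy-footed, about 0.17 kg; z up when it stands. Two or three of the three coddlers are present (an absent one reads None from the start).
- board_top (a point): Centre of the upper face of the fixed pale wooden breakfast board: 12 mm above the shelf, 230 mm (its x) by 130 mm (its y), with a rim 6 mm wide and 6 mm high all round (inner face 218 by 118 mm). Room for three coddlers in a row along its x.
- egg_cup_1: Grey porcelain egg cup, 48 mm diameter, 52 mm tall; origin at its foot. Not part of the job.
- egg_cup_2: Second grey egg cup, the same size. Not part of the job.
- saucer: Saucer, 144 mm diameter, 12 mm high; origin under its centre. Not part of the job.
- spoon: Steel egg spoon, 120 mm, lying on the saucer. Not part of the job.
- cooker_lid: Clear plastic dome lid of the cooker, 156 mm diameter, 76 mm high with its knob, lying on the shelf. Not part of the job.
- steamer_tray: Spare grey steamer tier, 152 mm diameter, 45 mm high. Not part of the job.
- salt_mill: Dark wooden salt mill, 48 mm diameter, 98 mm tall. Not part of the job.
- milk_jug: White milk jug, 72 mm diameter, 90 mm tall. Not part of the job.
Not all that is in view belongs to the job. Leave any purple or red look-alike of the part that bears coddler_2_mid alone.

How it is judged:
By the outcome, as a careful person would: the job done as asked, in the order asked, and still so for the second after the job is handed in, with the robot touching nothing.
Of coddler_1, coddler_2, coddler_3 only 2 to 3 are there at a start; the rules pass over those that are not, and their reading is None.
At some moment in a run one of coddler_1, coddler_2, coddler_3 may be knocked a few centimetres aside while the robot is not near it.
It also fails if it takes over 210 s, if anything falls off the work surface, if the arm or the gripper's body presses on something with over 40 N, if the wrist force passes 120 N, or if a joint passes its speed limit or range.

## Robot

A 6-joint arm with a two-finger parallel gripper is mounted at the origin on the work surface. World frame = base frame: x ahead of the robot, y to its left, z up, the work surface at z = 0. Lengths are in mm, angles in rad, forces in N, time in s.
With the tool pointing down it reaches from about 300 to 750 mm from the base axis. Payload 8.5 kg.
Tool frame: the origin (TCP) lies between the finger pads; the fingertips stand 11 mm ahead of it and the grasp point (between the pads) lies 8 mm behind it; y points along the fingers, z is the direction in which the jaws open and shut, and the axes are right-handed (so a half turn about y gives the same grasp; the last joint's range is limited). The gripper opens to 88 mm and grips with 3 to 60 N. Pads are 18 mm wide; open, the fingers measure 123 mm over their backs; the gripper's body (75 mm by 187 mm) begins 45 mm behind the grasp point.
Start: joints at [-1.38, 0.381, 1.297, -0, 1.464, -0.215], TCP at [217.107, -505.317, 249.748] pointing down, gripper open.
Joint ranges: [-3.11, 3.11], [-0.89, 2.33], [0.22, 2.48], [-1.42, 4.56], [0.17, 2.85], [-2.88, 2.88]. Speed limits (rad/s): [2.39, 2.39, 3.14, 3.14, 3.14, 3.14].

## Interface

Orientations are given as a rotation vector (axis times angle).
In Python, from plant import env gives the robot as it stands.
- The arm moves only by the tool drive_tool, never from a script. Its argument "plan" is a list that holds one entry, the list of rows, each a list of 7 numbers: the turn, a rotation vector about the tool's x, y, z in rad, then the shift along the tool's x, y, z in cm, then the opening, from 0 (shut) to 1 (fully open). A call has exactly 5 rows; each row is the pose to reach, as a shift and turn from the pose measured when the call began, along the tool's axes at that moment; what a row does not reach only later rows make up. A row lasts 1/10 s, in which the tool goes at most 50 mm and 8.59 degrees, less where a joint would pass 70% of its speed; a pose out of reach is approached as far as the arm can. A call with a gripper value outside its range is refused whole. The fingers move at their own pace and stop on an object; "force" is the grip in N (left out, the last holds). Time passes only in rows, so rows that repeat a pose let the fingers close, or fill a call up. It gives the time, the measured TCP pose, the force and the opening at its end, in the units of the state.
- env.read_state(): the state, without advancing time (a new reading comes with each control period).
- env.grab_frame(name): name is "scene" or "top" or "wrist"; returns the picture (480x640x3 uint8, red, green, blue); there is no depth.
- env.camera_params(name): a dict with "fx", "fy", "cx", "cy" (pixels), "rvec" (rotation vector, rad) and "tvec" (3), from world to camera coordinates, as OpenCV has them. Camera axes: x right, y down, z forward; pixel columns grow to the right and rows downward; lengths in mm; the calibration is good to about 2 mm. A picture is of the moment at which its call begins: read the wrist's pose just before it. camera_params takes no time and is no camera call; for the wrist camera it gives the pose at the moment of the call.
- env.job_done(): hands the job in, once; it reports no verdict.
The state is a dict: "time_s": time; "joints": joint angles; "dq": joint speeds; "joint_efforts": joint torques, N m; "position": TCP position; "tool_rot": TCP orientation; "contact_force": force on the tool from outside, world axes, zero at the start; "torque": the same for the moment, N m; "gripper_width": finger opening in mm.
Only numpy, scipy, OpenCV 4.12 (cv2) and the standard library are available. Lean on these libraries where they do the work, as an engineer would, in place of code of your own. Each camera call takes 0.05 s, during which the arm holds its last target. There are 200 camera calls.

## Working session

There is one attempt and no reset: what is moved stays moved. The work goes in short steps, Python scripts to look and compute and a tool call to move; the robot and the scene stay as the last step left them, time stands still between calls to the robot, and variables do not carry over. Pictures are saved under pics/ and viewed, about 12 in all and at most 16, crops included, and the job is handed in when it is done.

Besides the shell and the picture viewer there is one more tool, called after "Call:" as name(argument=value, ...) on one line, values as JSON. drive_tool: Moves the arm, as the interface text tells. Its arguments: {"type":"object","properties":{"plan":{"type":"array","items":{"type":"array","items":{"type":"array","items":{"type":"number"}}}},"force":{"type":"number"}},"required":["plan"]}

```bash
ls; mkdir -p pics; cat > h.py <<'E'
import numpy as np, cv2
from plant import env
from scipy.spatial.transform import Rotation as R
def cam(n):
    p=env.camera_params(n); K=np.array([[p['fx'],0,p['cx']],[0,p['fy'],p['cy']],[0,0,1.]])
    Rm=R.from_rotvec(np.array(p['rvec']).ravel()).as_matrix(); return K,Rm,np.array(p['tvec']).ravel()
def ray(c,uv,z):
    K,Rm,t=c; o=-Rm.T@t; d=Rm.T@np.linalg.inv(K)@np.array([uv[0],uv[1],1.]); return o+d*(z-o[2])/d[2]
def proj(c,P):
    K,Rm,t=c; q=K@(Rm@np.array(P,float)+t); return q[:2]/q[2]
def shot(n,f):
    im=env.grab_frame(n); cv2.imwrite('pics/'+f,cv2.cvtColor(im,cv2.COLOR_RGB2BGR)); return im
def tool(s=None):
    s=s or env.read_state(); return np.array(s['position']),R.from_rotvec(s['tool_rot']).as_matrix()
def go(P,yaw=None):
    """shift in tool axes cm to world P; yaw: desired world angle of jaw axis (tool z)"""
    p,M=tool(); print('t',round(env.read_state()['time_s'],2),'tcp',p.round(1),'shift cm',(M.T@(np.array(P)-p)/10).round(2))
    if yaw is not None:
        print('turn about finger axis', turn(M,yaw).round(3))
def turn(M,yaw):
    z=np.array([np.cos(yaw),np.sin(yaw),0]); 
    ds=[]
    y=np.array([0,0,-1.])
    for s in (1,-1):
        T=np.column_stack([np.cross(y,s*z),y,s*z]); ds.append(R.from_matrix(M.T@T).as_rotvec())
    return min(ds,key=np.linalg.norm)
E
python3 - <<'E'
from h import *
print(env.read_state()); 
for n in('scene','top','wrist'):
    shot(n,n+'0.png'); K,Rm,t=cam(n); print(n,K[0,0],(-Rm.T@t).round(), Rm.round(2).tolist())
E
```

```text
pics
{'time_s': 0.0, 'joints': array([-1.38031413e+00,  3.81210577e-01,  1.29823960e+00, -7.15438801e-06,
        1.46359702e+00, -2.15270638e-01]), 'dq': array([-0.0007318 ,  0.0008159 ,  0.00142847, -0.00071484, -0.00029286,
       -0.00032709]), 'joint_efforts': array([ 2.55736362e-03, -4.37920618e+01, -2.24561173e+01,  7.14384578e-02,
        3.50789458e-02, -9.82606457e-05]), 'position': array([ 217.05204812, -505.07966526,  249.13706715]), 'tool_rot': array([-0.41103886,  1.99971603, -1.99674872]), 'contact_force': array([-0.50907382, -0.23020809,  0.29659325]), 'torque': array([-0.01020997, -0.01902044,  0.01424444]), 'gripper_width': 88.23945951777453}
scene 433.03571237417344 [1170. -305.  812.] [[0.43, 0.9, 0.0], [0.66, -0.31, -0.69], [-0.62, 0.3, -0.73]]
top 541.5010537287302 [ 417.    6. 1373.] [[-0.01, -1.0, 0.02], [-1.0, 0.01, -0.09], [0.08, -0.03, -1.0]]
wrist 362.06023091510815 [ 294. -472.  383.] [[0.39, -0.92, -0.0], [-0.87, -0.37, 0.32], [-0.3, -0.13, -0.95]]
```

View pics/top0.png

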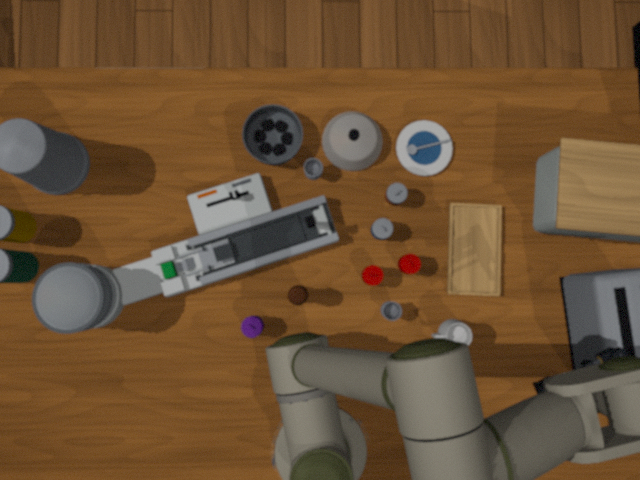

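View pics/scene0.png

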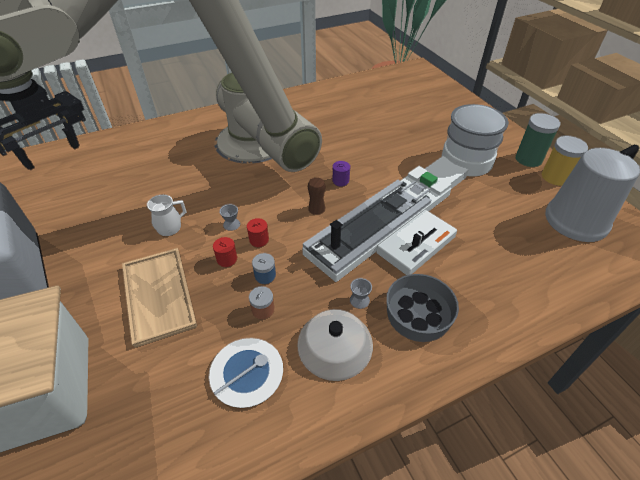

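Top view: lidded pots at (397,193) and (382,229), which are terracotta (262,303) and blue (263,268) in the scene view. The look-alikes are red (372,275), (409,264) and purple (252,327). No white coddler is visible. The rail runs from the open end (325,215) to the green button (168,269), the panel is at (230,205) and the board at (475,250). I'll confirm these in an enlarged composite.

```bash
python3 - <<'E'
from h import *
t=cv2.imread('pics/top0.png'); s=cv2.imread('pics/scene0.png')
a=cv2.resize(t[160:310,150:350],(800,600),interpolation=cv2.INTER_CUBIC)
a=cv2.resize(t[165:305,140:350],(600,400),interpolation=cv2.INTER_CUBIC)
b=cv2.resize(s[210:330,195:325],None,fx=1.54,fy=1.54,interpolation=cv2.INTER_CUBIC)
c=cv2.resize(t[170:290,350:480],None,fx=1.54,fy=1.54,interpolation=cv2.INTER_CUBIC)
d=cv2.resize(s[160:285,290:470],(600,416)[:2],interpolation=cv2.INTER_CUBIC)[:200*2]
o=np.zeros((600,800,3),np.uint8); o[:400,:600]=a; o[0:b.shape[0],600:800]=b[:,:200]; o[200:200+c.shape[0],600:800]=c[:,:200]
o[400:,:]=cv2.resize(s[165:280,290:470],(288,200)).repeat(1,0)[:, :1].repeat(800,1)*0
e=cv2.resize(s[165:280,290:470],(313,200),interpolation=cv2.INTER_CUBIC); o[400:,:313]=e
w=cv2.imread('pics/wrist0.png'); o[400:,320:587]=cv2.resize(w,(267,200))
cv2.imwrite('pics/crop1.png',o)
ct=cam('top');cs=cam('scene')
H=cv2.cvtColor(t,cv2.COLOR_BGR2HSV)
# green button
m=cv2.inRange(H,(45,90,50),(85,255,255)); n,l,st,ce=cv2.connectedComponentsWithStats(m)
for i in range(1,n):
    if st[i,4]>30: print('green',st[i],ce[i].round(1),ray(ct,ce[i],52).round(1), 'z52')
Hs=cv2.cvtColor(s,cv2.COLOR_BGR2HSV)
m=cv2.inRange(Hs,(45,90,50),(85,255,255)); n,l,st,ce=cv2.connectedComponentsWithStats(m)
for i in range(1,n):
    if st[i,4]>30: print('green scene',st[i],ce[i].round(1),ray(cs,ce[i],52).round(1))
for nm,uv in (('terr',(397,193)),('blue',(382,229))): print(nm,ray(ct,uv,61).round(1))
for nm,uv in (('terr',(261,296)),('blue',(264,262))): print(nm,'scene',ray(cs,uv,61).round(1))
# board mask
for nm,uv in (('b1',(449,203)),('b2',(503,205)),('b3',(501,297)),('b4',(447,294))): print(nm,ray(ct,uv,18).round(1))
print('handle scene', ray(cs,(336,225),114).round(1),'handle top',ray(ct,(311,222),114).round(1))
for uv in ((325,198),(338,240),(153,252),(165,295)): print('rail',uv,ray(ct,uv,42).round(1))
E
```

```text
green [161 261  16  18 196] [168.5 269.5] [450.8 365.6  52. ] z52
green scene [383   0   7  29  41] [384.3  16.3] [-598.4  851.    52. ]
green scene [413   0  11  23  53] [416.4  10.3] [-597.5 1026.3   52. ]
green scene [420   0  10  21  56] [424.9   7.8] [-607.8 1081.2   52. ]
green scene [516 127  13  35  46] [521.  144.4] [443.5 701.8  52. ]
green scene [525 145  24  21  44] [539.6 157.8] [517.5 703.1  52. ]
green scene [420 172  17  15 164] [427.9 178.7] [457.6 355.3  52. ]
terr [ 633.7 -191.1   61. ]
blue [ 545.  -152.6   61. ]
terr scene [ 636.9 -193.4   61. ]
blue scene [ 552.2 -155.8   61. ]
b1 [ 614.5 -329.5   18. ]
b2 [ 608.7 -467.6   18. ]
b3 [ 376.  -454.1   18. ]
b4 [ 384.8 -318.2   18. ]
handle scene [563.2  18.3 114. ] handle top [557.4  19.9 114. ]
rail (325, 198) [625.1 -14.4  42. ]
rail (338, 240) [520.3 -45.6  42. ]
rail (153, 252) [494.  406.6  42. ]
rail (165, 295) [389.3 375.7  42. ]
```

View pics/crop1.png

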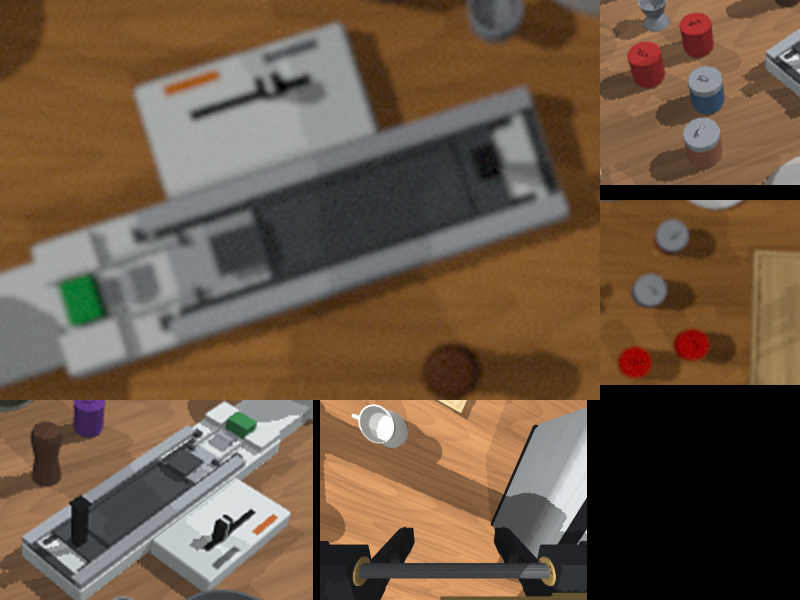

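Confirmed: blue (coddler_2) and terracotta (coddler_3) are present and white is absent. The rail yaw is 107.3°, with its edges, handle and button all agreeing to within about 8 mm. Next I approach the blue pot.

```bash
cat >> h.py <<'E'
A=np.radians(107.27); U=np.array([np.cos(A),np.sin(A),0]); N=np.array([-np.sin(A),np.cos(A),0])
O=np.array([518.5,147,30.])
JY=A-np.pi/2
E
python3 - <<'E'
from h import *
p,M=tool(); print(M.round(3)); go([548,-154,200],JY)
E
```

```text
[[-0.919 -0.     0.395]
 [-0.395  0.001 -0.919]
 [-0.    -1.    -0.001]]
t 0.15 tcp [ 217.1 -505.1  249.3] shift cm [-44.26   4.96 -19.19]
turn about finger axis [ 1.000e-03 -1.466e+00 -1.000e-03]
```

Call:
drive_tool(plan=[[[0,-0.75,0,-22,2,-10,1],[0,-0.75,0,-22,2,-10,1],[0,-0.75,0,-22,2,-10,1],[0,-0.75,0,-22,2,-10,1],[0,-0.75,0,-22,2,-10,1]]])

```text
time_s: 0.65
position: [380.8, -324.3, 229.2]
tool_rot: [-0.987, 1.504, -1.502]
contact_force: [-0.2, -1.1, -0.2]
gripper_width: 88.2
```

```bash
python3 - <<'E'
from h import *
go([548,-154,200],JY)
E
```

```text
t 0.65 tcp [ 380.8 -324.3  229.2] shift cm [-22.26   2.94   8.58]
turn about finger axis [ 0.    -0.71  -0.002]
```

Call:
drive_tool(plan=[[[0,-0.71,0,-22.3,2.9,8.6,1],[0,-0.71,0,-22.3,2.9,8.6,1],[0,-0.71,0,-22.3,2.9,8.6,1],[0,-0.71,0,-22.3,2.9,8.6,1],[0,-0.71,0,-22.3,2.9,8.6,1]]])

```text
time_s: 1.15
position: [549.6, -151.5, 199.9]
tool_rot: [-1.338, 0.98, -0.978]
contact_force: [0.4, -0.8, -0.3]
gripper_width: 88.4
```

```bash
python3 - <<'E'
from h import *
p,M=tool();c=cam('wrist');im=shot('wrist','w1.png'); print(p,M.round(3),env.read_state()['joints'].round(2))
print(proj(c,[548,-154,60]),proj(c,[635,-192,60]))
E
```

```text
[ 549.58125673 -151.53682331  199.90680598] [[ 0.303 -0.001  0.953]
 [-0.953  0.002  0.303]
 [-0.002 -1.    -0.   ]] [-0.47  0.46  1.32  0.    1.36 -0.79]
[319.9399348  243.87276685] [404.16814927 314.34552388]
```

View pics/w1.png

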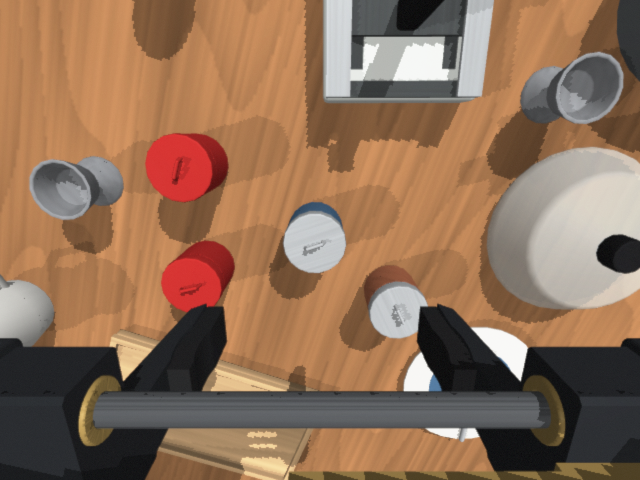

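Wrist view: the blue lid is at (314,240) and the terracotta lid at (398,309). The reds are at (187,167) and (197,277), and the rail's open end is at the top.

```bash
python3 - <<'E'
from h import *
c=cam('wrist')
b=ray(c,(314,240.5),60);t=ray(c,(398,309.5),60);print('blue',b.round(1),'terr',t.round(1))
for uv in ((325,98),(483,97)): print(ray(c,uv,42).round(1))
go([b[0],b[1],34],JY)
E
```

```text
blue [ 545.3 -148.3   60. ] terr [ 630.9 -184.    60. ]
[520.6 -45.9  42. ]
[631.7  -8.8  42. ]
t 1.2 tcp [ 552.2 -147.6  198.9] shift cm [-0.09 16.49 -0.7 ]
turn about finger axis [-0.001  0.016 -0.004]
```

Call:
drive_tool(plan=[[[0,0.016,0,0.2,5,-0.9,1],[0,0.016,0,0.2,8,-0.9,1],[0,0.016,0,0.2,10,-0.9,1],[0,0.016,0,0.2,10,-0.9,1],[0,0.016,0,0.2,10,-0.9,1]]])

```text
time_s: 1.7
position: [544.4, -152.2, 99.4]
tool_rot: [-1.333, 0.986, -0.982]
contact_force: [-0.0, -0.5, -0.0]
gripper_width: 88.0
```

```bash
python3 - <<'E'
from h import *
p,M=tool();c=cam('wrist');im=shot('wrist','w2.png');print(p, tool()[0])
# steel lid near predicted position
u=proj(c,[544,-152.5,60]);print(u)
H=cv2.cvtColor(im,cv2.COLOR_RGB2HSV)
m=cv2.inRange(H,(0,0,120),(179,45,255)); m=cv2.morphologyEx(m,cv2.MORPH_OPEN,np.ones((5,5)))
n,l,st,ce=cv2.connectedComponentsWithStats(m)
for i in range(1,n):
    if st[i,4]>800 : print(st[i],ce[i].round(),ray(c,ce[i],60).round(1))
go([544,-152.5,34],JY)
E
```

```text
[ 544.43541718 -152.15374461   99.39327184] [ 544.69117776 -152.29390453  100.00644163]
[322.22879584 297.90019116]
[  331     0   217    90 11957] [424.  34.] [548.5 -22.9  60. ]
[ 540    0   52   79 3084] [565.  39.] [605.9  -7.   60. ]
[   0  172   51   50 1866] [ 23. 197.] [ 390.8 -144.1   60. ]
[  560   174    80   172 10491] [605. 272.] [678.7 -95.   60. ]
[ 274  252   93   89 6460] [320. 297.] [ 542.8 -152.1   60. ]
[403 358  37  33 811] [421. 378.] [ 612.8 -184.1   60. ]
[ 438  428   45   44 1420] [461. 451.] [ 657.1 -226.8   60. ]
t 1.75 tcp [ 544.7 -152.3  100. ] shift cm [ 0.02  6.6  -0.09]
turn about finger axis [-0.002 -0.001 -0.003]
```

Call:
drive_tool(plan=[[[0,0,0,0,3,-0.1,1],[0,0,0,0,5.5,-0.1,1],[0,0,0,0,6.6,-0.1,1],[0,0,0,0,6.6,-0.1,1],[0,0,0,0,6.6,-0.1,1]]], force=15)

```text
time_s: 2.25
position: [544.5, -152.7, 35.3]
tool_rot: [-1.333, 0.983, -0.985]
contact_force: [-0.4, -0.1, 0.2]
gripper_width: 88.0
```

Call:
drive_tool(plan=[[[0,0,0,0,0,0,0.3],[0,0,0,0,0,0,0.3],[0,0,0,0,0,0,0.3],[0,0,0,0,0,0,0.3],[0,0,0,0,0,0,0.3]]])

```text
time_s: 2.75
position: [544.5, -152.8, 35.4]
tool_rot: [-1.333, 0.983, -0.985]
contact_force: [-1.9, 0.3, 0.1]
gripper_width: 49.9
```

Call:
drive_tool(plan=[[[0,0,0,0,-1,0,0.3],[0,0,0,0,-3,0,0.3],[0,0,0,0,-6,0,0.3],[0,0,0,0,-9,0,0.3],[0,0,0,0,-12,0,0.3]]])

```text
time_s: 3.25
position: [543.9, -152.8, 157.1]
tool_rot: [-1.333, 0.983, -0.985]
contact_force: [0.5, 0.2, -1.9]
gripper_width: 49.5
```

```bash
python3 - <<'E'
from h import *
# tray at current place; measure again with top view
c=cam('top'); shot('top','top1.png')
print(env.read_state()['gripper_width'])
for x in (-52,-20): 
  for d in (0,58): print(x,d,(O+U*(x+d)).round(1), proj(c,O+U*(x+d)+[0,0,6]))
go(O+U*(-20+58)+[0,0,130],JY)
E
python3 -c "
import cv2;t=cv2.imread('pics/top1.png');cv2.imwrite('pics/c2.png',cv2.resize(t[180:310,150:350],(800,520),interpolation=cv2.INTER_CUBIC))"
```

```text
49.516382491268764
-52 0 [533.9  97.3  30. ] [280.08087025 235.09435307]
-52 58 [516.7 152.7  30. ] [257.59861268 242.1921563 ]
-20 0 [524.4 127.9  30. ] [267.68880896 239.00661198]
-20 58 [507.2 183.3  30. ] [245.15317876 246.12126532]
t 3.3 tcp [ 545.5 -153.6  162.1] shift cm [-33.31   0.12   6.33]
turn about finger axis [-0.009 -0.     0.004]
```

View pics/c2.png

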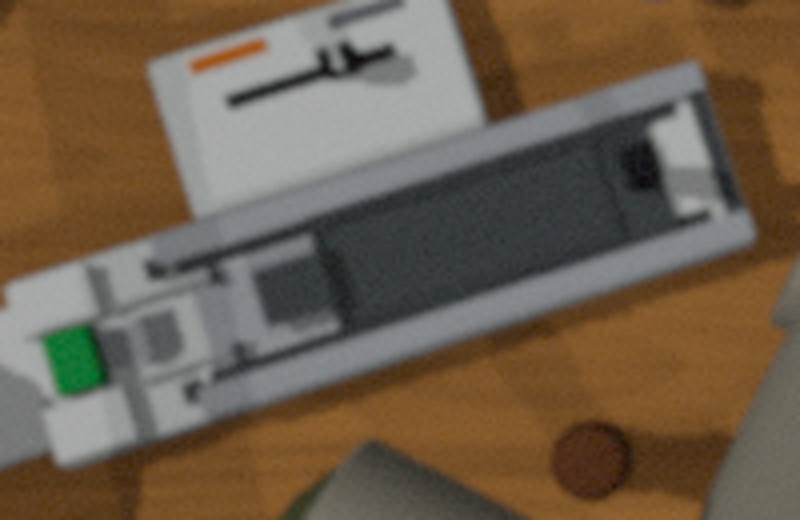

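Call:
drive_tool(plan=[[[0,0,0,-16,-2.5,3,0.3],[0,0,0,-16,-2.5,3,0.3],[0,0,0,-16,-2.5,3,0.3],[0,0,0,-16,-2.5,3,0.3],[0,0,0,-16,-2.5,3,0.3]]])

```text
time_s: 3.8
position: [526.2, 9.9, 187.3]
tool_rot: [-1.332, 0.973, -0.989]
contact_force: [-0.6, -0.4, -2.2]
gripper_width: 49.8
```

Call:
drive_tool(plan=[[[0,0,0,-16.5,0,3.3,0.3],[0,0,0,-16.5,0,3.3,0.3],[0,0,0,-16.5,0,3.3,0.3],[0,0,0,-16.5,0,3.3,0.3],[0,0,0,-16.5,0,3.3,0.3]]])

```text
time_s: 4.3
position: [508.2, 178.2, 186.4]
tool_rot: [-1.334, 0.972, -0.987]
contact_force: [0.2, -0.2, -1.8]
gripper_width: 49.8
```

```bash
python3 - <<'E'
from h import *
p,M=tool();c=cam('wrist');im=shot('wrist','w3.png');print(p, tool()[0],M.round(3))
for x in (-30,30,90,160):
  print(x,[proj(c,O+U*x+N*y+[0,0,z]).round() for y,z in ((-31,6),(31,6),(-40,12),(40,12))])
go(O+U*30+[0,0,76],JY)
E
```

```text
[508.22761371 178.22927984 186.37140258] [508.53356715 176.81987925 186.3833426 ] [[ 0.302  0.01   0.953]
 [-0.953 -0.002  0.302]
 [ 0.005 -1.     0.009]]
-30 [array([357., 306.]), array([286., 306.]), array([368., 309.]), array([275., 309.])]
30 [array([359., 240.]), array([284., 240.]), array([371., 242.]), array([272., 242.])]
90 [array([362., 165.]), array([282., 165.]), array([375., 166.]), array([269., 166.])]
160 [array([367.,  64.]), array([278.,  63.]), array([381.,  62.]), array([264.,  61.])]
t 4.35 tcp [508.5 176.8 186.4] shift cm [ 0.1   8.04 -0.01]
turn about finger axis [-0.009  0.004  0.005]
```

View pics/w3.png

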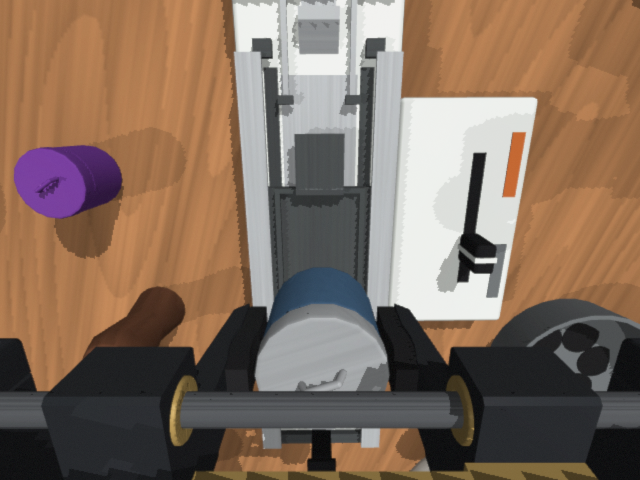

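Call:
drive_tool(plan=[[[0,0,0,0.1,4,-0.1,0.3],[0,0,0,0.1,7,-0.1,0.3],[0,0,0,0.1,9.5,-0.1,0.3],[0,0,0,0.1,10.6,-0.1,0.3],[0,0,0,0.1,10.6,-0.1,0.3]]])

```text
time_s: 4.85
position: [509.1, 173.9, 79.3]
tool_rot: [-1.335, 0.976, -0.989]
contact_force: [0.5, 0.7, -0.6]
gripper_width: 49.6
```

Call:
drive_tool(plan=[[[0,0,0,0,0.3,0,0.3],[0,0,0,0,0.5,0,0.3],[0,0,0,0,0.6,0,0.3],[0,0,0,0,0.7,0,0.3],[0,0,0,0,0.7,0,0.3]]])

```text
time_s: 5.35
position: [509.2, 173.9, 72.5]
tool_rot: [-1.335, 0.976, -0.989]
contact_force: [0.3, -0.3, -1.3]
gripper_width: 49.6
```

Call:
drive_tool(plan=[[[0,0,0,0,0.1,0,0.3],[0,0,0,0,0.1,0,0.3],[0,0,0,0,0.15,0,0.3],[0,0,0,0,0.15,0,0.8],[0,0,0,0,0.15,0,0.8]]])

```text
time_s: 5.85
position: [509.2, 174.0, 71.1]
tool_rot: [-1.334, 0.975, -0.989]
contact_force: [0.1, -0.1, 1.0]
gripper_width: 63.6
```

Call:
drive_tool(plan=[[[0,0,0,0,0,0,0.9],[0,0,0,0,0,0,0.9],[0,0,0,0,-1,0,0.9],[0,0,0,0,-4,0,0.9],[0,0,0,0,-9,0,0.9]]])

```text
time_s: 6.35
position: [507.3, 174.0, 160.7]
tool_rot: [-1.338, 0.979, -0.986]
contact_force: [0.4, -0.9, 1.0]
gripper_width: 79.5
```

```bash
python3 - <<'E'
from h import *
p,M=tool();c=cam('wrist');im=shot('wrist','w4.png');print(p,proj(c,[509.2,173.9,96]))
H=cv2.cvtColor(im,cv2.COLOR_RGB2HSV)
u=proj(c,[509.2,173.9,96])
m=cv2.inRange(H,(0,0,120),(179,60,255)); m=cv2.morphologyEx(m,cv2.MORPH_OPEN,np.ones((5,5)))
n,l,st,ce=cv2.connectedComponentsWithStats(m)
for i in range(1,n):
    if st[i,4]>800 : print(st[i],ce[i].round(),ray(c,ce[i],96).round(1))
go([631,-190,150],JY)
E
```

```text
[507.27562839 173.99869666 160.67158754] [325.94240099 279.23486394]
[  228     0   337   391 62767] [389. 164.] [520.9 247.7  96. ]
[ 284  239   82   80 5089] [325. 279.] [508.7 173.7  96. ]
[ 261  428   55   41 1212] [284. 444.] [519.3  43.9  96. ]
[ 335  428   55   40 1343] [367. 444.] [575.2  61.9  96. ]
t 6.4 tcp [510.6 174.7 170.2] shift cm [38.38  2.29  0.54]
turn about finger axis [-0.018  0.002  0.007]
```

Call:
drive_tool(plan=[[[-0.018,0,0.007,20,0,0.3,1],[-0.018,0,0.007,20,0,0.3,1],[-0.018,0,0.007,20,0,0.3,1],[-0.018,0,0.007,20,0,0.3,1],[-0.018,0,0.007,20,0,0.3,1]]])

```text
time_s: 6.9
position: [575.0, -20.5, 172.3]
tool_rot: [-1.336, 0.985, -0.989]
contact_force: [0.4, 1.1, 0.8]
gripper_width: 87.9
```

Call:
drive_tool(plan=[[[0,0,0,18.4,2,0.2,1],[0,0,0,18.4,2,0.2,1],[0,0,0,18.4,2,0.2,1],[0,0,0,18.4,2,0.2,1],[0,0,0,18.4,2,0.2,1]]])

```text
time_s: 7.4
position: [631.4, -199.8, 151.8]
tool_rot: [-1.335, 0.988, -0.992]
contact_force: [-1.1, -0.0, -0.5]
gripper_width: 88.3
```

```bash
cat >> h.py <<'E'
def lids(c,im,z,lo=800,hi=20000):
    H=cv2.cvtColor(im,cv2.COLOR_RGB2HSV); m=cv2.inRange(H,(0,0,120),(179,60,255)); m=cv2.morphologyEx(m,cv2.MORPH_OPEN,np.ones((5,5)))
    n,l,st,ce=cv2.connectedComponentsWithStats(m)
    for i in range(1,n):
        if lo<st[i,4]<hi: print(st[i],ce[i].round(),ray(c,ce[i],z).round(1))
E
python3 - <<'E'
from h import *
p,M=tool();c=cam('wrist');im=shot('wrist','w5.png');print(p,proj(c,[631,-190,60]))
lids(c,im,60)
go([631,-190,35],JY)
E
```

```text
[ 631.38688422 -199.84896757  151.75953272] [326.55403997 248.66215524]
[ 288  213   75   74 4303] [326. 249.] [ 630.5 -190.7   60. ]
[ 351  279  163  112 7367] [426. 325.] [ 714.7 -223.8   60. ]
t 7.45 tcp [ 631.  -197.2  152.2] shift cm [-0.71 11.72  0.2 ]
turn about finger axis [-0.001 -0.006  0.002]
```

Call:
drive_tool(plan=[[[0,0,0,-0.65,3,0.15,1],[0,0,0,-0.65,6,0.15,1],[0,0,0,-0.65,9,0.15,1],[0,0,0,-0.65,11,0.15,1],[0,0,0,-0.65,11.7,0.15,1]]])

```text
time_s: 7.95
position: [629.9, -188.5, 33.8]
tool_rot: [-1.336, 0.988, -0.986]
contact_force: [-0.0, -0.4, -0.5]
gripper_width: 88.4
```

Call:
drive_tool(plan=[[[0,0,0,0,0,0,1],[0,0,0,0,0,0,0.3],[0,0,0,0,0,0,0.3],[0,0,0,0,0,0,0.3],[0,0,0,0,0,0,0.3]]])

```text
time_s: 8.45
position: [630.1, -188.5, 34.4]
tool_rot: [-1.335, 0.988, -0.987]
contact_force: [0.3, -0.3, 0.1]
gripper_width: 58.3
```

Call:
drive_tool(plan=[[[0,0,0,0,0,0,0.3],[0,0,0,0,-2,0,0.3],[0,0,0,0,-6,0,0.3],[0,0,0,0,-11,0,0.3],[0,0,0,0,-15.5,0,0.3]]])

```text
time_s: 8.95
position: [629.9, -188.5, 191.4]
tool_rot: [-1.335, 0.988, -0.987]
contact_force: [0.0, -0.4, -1.7]
gripper_width: 49.4
```

```bash
python3 - <<'E'
from h import *
print(env.read_state()['gripper_width']); go(O+U*-30+N*1.5+[0,0,155],JY)
E
```

```text
49.40003741302279
t 8.95 tcp [ 629.9 -188.5  191.4] shift cm [-32.35   0.65  -0.96]
turn about finger axis [ 0.    -0.004 -0.   ]
```

Call:
drive_tool(plan=[[[0,0,0,-16,0,-0.5,0.3],[0,0,0,-16,0,-0.5,0.3],[0,0,0,-16,0,-0.5,0.3],[0,0,0,-16,0,-0.5,0.3],[0,0,0,-16,0,-0.5,0.3]]])

```text
time_s: 9.45
position: [577.9, -35.7, 191.8]
tool_rot: [-1.336, 0.986, -0.985]
contact_force: [0.2, 0.1, -2.3]
gripper_width: 49.6
```

Call:
drive_tool(plan=[[[0,0,0,-16.2,0.5,-0.5,0.3],[0,0,0,-16.2,0.5,-0.5,0.3],[0,0,0,-16.2,0.5,-0.5,0.3],[0,0,0,-16.2,0.5,-0.5,0.3],[0,0,0,-16.2,0.5,-0.5,0.3]]])

```text
time_s: 9.95
position: [525.6, 117.9, 186.8]
tool_rot: [-1.337, 0.985, -0.984]
contact_force: [-0.6, -0.8, -1.0]
gripper_width: 49.2
```

```bash
python3 - <<'E'
from h import *
p,M=tool();c=cam('wrist');im=shot('wrist','w6.png');print(p)
lids(c,im,96)
go(O+U*-30+N*1.5+[0,0,50],JY)
E
```

```text
[525.60626792 117.94277135 186.80031283]
[ 234    0   44  314 7807] [257. 143.] [465.4 179.1  96. ]
[ 279    0   87  102 4802] [322.  39.] [486.3 242.6  96. ]
[ 284  137   80   81 5112] [324. 177.] [509.2 171.6  96. ]
[ 255  310  130   81 7734] [320. 354.] [544.6  49.8  96. ]
[565 320  68  46 847] [602. 347.] [736.4 116.2  96. ]
t 10.0 tcp [526.2 116.7 186.8] shift cm [-0.12 10.68  0.02]
turn about finger axis [-0.    -0.002  0.   ]
```

Call:
drive_tool(plan=[[[0,0,0,0,4,0,0.3],[0,0,0,0,7,0,0.3],[0,0,0,0,9.5,0,0.3],[0,0,0,0,10.8,0,0.3],[0,0,0,0,11.1,0,0.3]]])

```text
time_s: 10.5
position: [526.7, 114.5, 74.1]
tool_rot: [-1.337, 0.989, -0.987]
contact_force: [0.3, -0.1, -1.5]
gripper_width: 49.5
```

Call:
drive_tool(plan=[[[0,0,0,0,0.2,0,0.3],[0,0,0,0,0.3,0,0.3],[0,0,0,0,0.4,0,0.3],[0,0,0,0,0.5,0,0.3],[0,0,0,0,0.5,0,0.3]]])

```text
time_s: 11.0
position: [527.4, 114.1, 70.6]
tool_rot: [-1.336, 0.987, -0.988]
contact_force: [-1.4, -3.1, 6.4]
gripper_width: 49.4
```

Call:
drive_tool(plan=[[[0,0,0,0,0.05,0,0.5],[0,0,0,0,0.05,0,0.7],[0,0,0,0,0.05,0,0.9],[0,0,0,0,0.05,0,0.9],[0,0,0,0,0.05,0,0.9]]])

```text
time_s: 11.5
position: [527.4, 114.2, 70.1]
tool_rot: [-1.337, 0.987, -0.988]
contact_force: [0.5, 0.9, 0.4]
gripper_width: 78.5
```

Call:
drive_tool(plan=[[[0,0,0,0,-1,0,0.9],[0,0,0,0,-4,0,0.9],[0,0,0,0,-8,0,0.9],[0,0,0,0,-10,0,0.9],[0,0,0,0,-10,0,0.9]]])

```text
time_s: 12.0
position: [528.5, 114.4, 173.5]
tool_rot: [-1.333, 0.982, -0.992]
contact_force: [-0.1, 1.0, 0.4]
gripper_width: 79.5
```

```bash
python3 - <<'E'
from h import *
p,M=tool();c=cam('wrist');im=shot('wrist','w7.png');print(p)
lids(c,im,96)
h=O+U*-135+[0,0,62]; print(h)
go(h+[0,0,60],JY)
shot('top','top2.png')
E
```

```text
[528.48970313 114.41036933 173.47475731]
[  225     0    88   391 10639] [255. 191.] [476.5 150.3  96. ]
[ 272    0   92   93 4227] [318.  35.] [488.1 237.5  96. ]
[ 277  129   86   87 5843] [320. 172.] [509.3 171.7  96. ]
[ 281  235   78   76 4607] [320. 273.] [527.6 112.3  96. ]
[ 414  428   64   44 2206] [445. 452.] [661.7  -0.7  96. ]
[558.57811444  18.08628955  92.        ]
t 12.05 tcp [527.7 114.4 171.4] shift cm [10.11  1.96  0.12]
turn about finger axis [-0.002 -0.004  0.002]
```

Call:
drive_tool(plan=[[[0,0,0,18,0,0.1,0.7],[0,0,0,18,0,0.1,0.7],[0,0,0,18,0,0.1,0.7],[0,0,0,18,0,0.1,0.7],[0,0,0,18,0,0.1,0.7]]])

```text
time_s: 12.6
position: [581.1, -60.9, 168.3]
tool_rot: [-1.336, 0.992, -0.99]
contact_force: [0.2, 0.2, -0.0]
gripper_width: 62.0
```

```bash
python3 - <<'E'
from h import *
p,M=tool();c=cam('wrist');im=shot('wrist','w8.png');print(p,proj(c,O+U*-135+[0,0,84]))
H=cv2.cvtColor(im,cv2.COLOR_RGB2HSV)
lids(c,im,96)
print(tool()[0])
E
```

```text
[581.11428025 -60.9145462  168.32177176] [326.24691335 133.17255487]
[  229     0   190   208 15108] [325. 117.] [555.5  25.6  96. ]
[ 480  192   47   41 1265] [499. 213.] [667.8   4.8  96. ]
[  432   238   182   129 16428] [525. 300.] [707.6 -41.4  96. ]
[   8  253   50   34 1172] [ 34. 269.] [ 410.4 -109.5   96. ]
[ 354  428   64   44 1427] [377. 447.] [ 659.1 -181.4   96. ]
[580.52682764 -58.8129574  168.48780429]
```

View pics/w8.png

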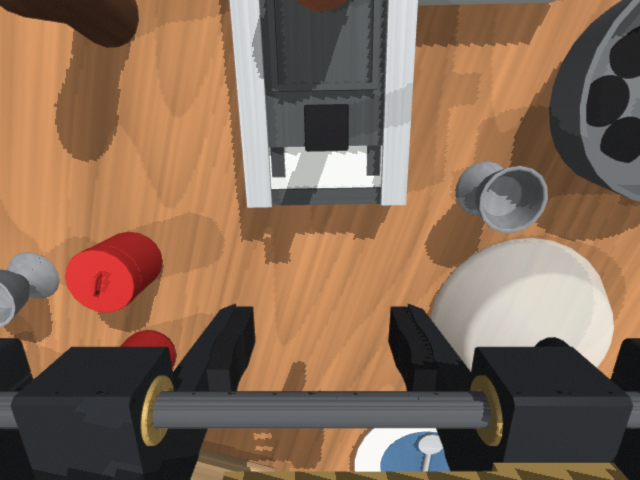

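Handle cap at (326,124) puts the grip at rail x ≈ -131, y ≈ 0. I'll grasp it there and push.

Call:
drive_tool(plan=[[[0,0,0,-5,0,0.2,0.7],[0,0,0,-8.4,0,0.2,0.7],[0,0,0,-8.4,2,0.2,0.7],[0,0,0,-8.4,5,0.2,0.7],[0,0,0,-8.4,8.4,0.2,0.7]]], force=25)

```text
time_s: 13.15
position: [557.0, 24.0, 83.6]
tool_rot: [-1.337, 0.989, -0.987]
contact_force: [0.8, -0.3, -0.6]
gripper_width: 61.6
```

Call:
drive_tool(plan=[[[0,0,0,0,0,0,0.7],[0,0,0,0,0,0,0.1],[0,0,0,0,0,0,0.1],[0,0,0,0,0,0,0.1],[0,0,0,0,0,0,0.1]]])

```text
time_s: 13.65
position: [557.5, 24.0, 84.7]
tool_rot: [-1.336, 0.988, -0.988]
contact_force: [1.0, 0.5, 0.1]
gripper_width: 32.3
```

```bash
python3 - <<'E'
from h import *
s=env.read_state();print(s['gripper_width'],s['contact_force'])
go(O+U*-46+[0,0,54],JY)
p,M=tool();d=p-O;print('rail xy',d@U,d@N)
E
```

```text
32.30580286297435 [0.97482872 0.48509832 0.07719555]
t 13.65 tcp [557.5  24.   84.7] shift cm [-8.31  0.07 -0.1 ]
turn about finger axis [ 0.001 -0.004  0.001]
rail xy -129.06266768790294 -0.6698850842725506
```

Call:
drive_tool(plan=[[[0,0,0,0,0,0,0.05],[0,0,0,0,0,0,0.05],[0,0,0,0,0,0,0.05],[0,0,0,0,0,0,0.05],[0,0,0,0,0,0,0.05]]])

```text
time_s: 14.15
position: [557.6, 23.9, 85.1]
tool_rot: [-1.336, 0.987, -0.988]
contact_force: [-0.9, 0.6, 5.4]
gripper_width: 15.7
```

Call:
drive_tool(plan=[[[0,0,0,-0.3,0,0,0.05],[0,0,0,-0.8,0,0,0.05],[0,0,0,-1.4,0,0,0.05],[0,0,0,-2,0,0,0.05],[0,0,0,-2.6,0,0,0.05]]])

```text
time_s: 14.65
position: [549.8, 49.3, 85.2]
tool_rot: [-1.336, 0.987, -0.988]
contact_force: [0.0, -1.6, 1.1]
gripper_width: 15.5
```

Call:
drive_tool(plan=[[[0,0,0,-0.6,0,0,0.05],[0,0,0,-1.2,0,0,0.05],[0,0,0,-1.8,0,0,0.05],[0,0,0,-2.3,0,0,0.05],[0,0,0,-2.7,0,0,0.05]]])

```text
time_s: 15.15
position: [541.8, 75.6, 85.1]
tool_rot: [-1.336, 0.987, -0.988]
contact_force: [0.3, -2.4, 2.3]
gripper_width: 15.5
```

Call:
drive_tool(plan=[[[0,0,0,-0.4,0,0,0.05],[0,0,0,-0.8,0,0,0.05],[0,0,0,-1.2,0,0,0.05],[0,0,0,-1.6,0,0,0.05],[0,0,0,-2,0,0,0.05]]])

```text
time_s: 15.65
position: [536.4, 94.1, 85.1]
tool_rot: [-1.337, 0.985, -0.99]
contact_force: [3.9, -10.1, 0.1]
gripper_width: 15.9
```

```bash
python3 - <<'E'
from h import *
s=env.read_state();print(s['gripper_width'],s['contact_force'],s['contact_force']@U)
p,M=tool();d=p-O;print('rail xyz',d@U,d@N,p[2])
E
```

```text
15.875415202142047 [  3.85331584 -10.07362683   0.08685263] -10.763424042007234
rail xyz -55.859102640525535 -1.3639622511523708 85.14844485844516
```

Call:
drive_tool(plan=[[[0,0,0,-0.2,0,0,0.05],[0,0,0,-0.4,0,0,0.05],[0,0,0,-0.6,0,0,0.05],[0,0,0,-0.8,0,0,0.05],[0,0,0,-1,0,0,0.05]]])

```text
time_s: 16.15
position: [533.7, 103.1, 85.1]
tool_rot: [-1.337, 0.984, -0.991]
contact_force: [2.1, -6.0, 0.8]
gripper_width: 15.7
```

Call:
drive_tool(plan=[[[0,0,0,-0.1,0,0,0.05],[0,0,0,-0.2,0,0,0.05],[0,0,0,-0.3,0,0,0.05],[0,0,0,-0.4,0,0,0.05],[0,0,0,-0.4,0,0,0.05]]])

```text
time_s: 16.65
position: [532.6, 106.7, 85.1]
tool_rot: [-1.338, 0.984, -0.991]
contact_force: [2.0, -4.4, 2.5]
gripper_width: 15.8
```

```bash
python3 - <<'E'
from h import *
s=env.read_state();print(s['gripper_width'],s['contact_force'],s['contact_force']@U)
p,M=tool();d=p-O;print('rail xyz',d@U,d@N,p[2])
E
```

```text
15.78783698288587 [ 2.01035741 -4.4179441   2.47306523] -4.815591861668419
rail xyz -42.63820089754479 -1.4962877212123527 85.13021459306776
```

Call:
drive_tool(plan=[[[0,0,0,-0.1,0,0,0.05],[0,0,0,-0.2,0,0,0.05],[0,0,0,-0.3,0,0,0.05],[0,0,0,-0.4,0,0,0.05],[0,0,0,-0.4,0,0,0.05]]])

```text
time_s: 17.15
position: [531.5, 110.2, 85.1]
tool_rot: [-1.338, 0.983, -0.992]
contact_force: [1.9, -5.7, 1.0]
gripper_width: 15.6
```

```bash
python3 - <<'E'
from h import *
s=env.read_state();print(s['gripper_width'],s['contact_force'],s['contact_force']@U)
p,M=tool();d=p-O;print('rail xyz',d@U,d@N,p[2])
E
```

```text
15.571249388120215 [ 1.93357294 -5.7150877   0.96877151] -6.031460137329636
rail xyz -38.98552617953945 -1.529818930438097 85.12327498115266
```

Call:
drive_tool(plan=[[[0,0,0,-0.1,0,0,0.05],[0,0,0,-0.2,0,0,0.05],[0,0,0,-0.3,0,0,0.05],[0,0,0,-0.4,0,0,0.05],[0,0,0,-0.4,0,0,0.05]]])

```text
time_s: 17.65
position: [531.3, 111.1, 85.4]
tool_rot: [-1.342, 0.98, -0.996]
contact_force: [2.6, -22.3, 2.5]
gripper_width: 16.2
```

```bash
python3 - <<'E'
from h import *
s=env.read_state();print(s['gripper_width'],s['contact_force'],s['contact_force']@U)
p,M=tool();d=p-O;print('rail xyz',d@U,d@N,p[2])
c=cam('wrist');im=shot('wrist','w9.png')
E
```

```text
16.17137335889062 [  2.56471886 -22.29480746   2.46099899] -22.051077403202154
rail xyz -38.05752774504291 -1.5697808353577773 85.41850260887372
```

View pics/w9.png

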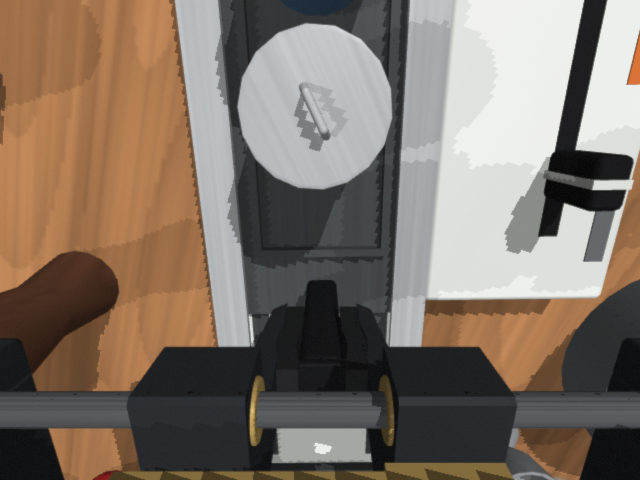

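Call:
drive_tool(plan=[[[0,0,0,0.1,0,0,0.05],[0,0,0,0.2,0,0,0.05],[0,0,0,0.3,0,0,0.05],[0,0,0,0.3,0,0,0.05],[0,0,0,0.3,0,0,0.05]]])

```text
time_s: 18.2
position: [532.0, 108.4, 85.3]
tool_rot: [-1.342, 0.98, -0.995]
contact_force: [0.7, -4.2, -1.9]
gripper_width: 16.1
```

Call:
drive_tool(plan=[[[0,0,0,0.1,0,0,0.05],[0,0,0,0.1,0,0,0.05],[0,0,0,0.2,0,0,0.05],[0,0,0,0.2,0,0,0.05],[0,0,0,0.2,0,0,0.05]]])

```text
time_s: 18.7
position: [531.8, 108.0, 85.1]
tool_rot: [-1.341, 0.982, -0.993]
contact_force: [-2.8, 7.6, 0.2]
gripper_width: 15.4
```

Call:
drive_tool(plan=[[[0,0,0,0,0,0,0.3],[0,0,0,0,0,0,0.5],[0,0,0,0,0,0,0.7],[0,0,0,0,0,0,0.7],[0,0,0,0,0,0,0.7]]])

```text
time_s: 19.2
position: [531.9, 107.8, 85.2]
tool_rot: [-1.341, 0.982, -0.993]
contact_force: [-0.2, -0.2, -1.0]
gripper_width: 53.4
```

```bash
python3 - <<'E'
from h import *
s=env.read_state();print(s['gripper_width'],s['contact_force'],s['contact_force']@U)
p,M=tool();d=p-O;print('rail xyz',d@U,d@N,p[2])
c=cam('wrist');im=shot('wrist','w10.png')
a=cv2.imread('pics/w9.png',0);b=cv2.imread('pics/w10.png',0)
print('dt lid',proj(c,p)) 
lids(c,im,96)
E
```

```text
53.39209419153161 [-0.18185872 -0.19250318 -1.0314527 ] -0.12983514731089613
rail xyz -41.39130882643851 -1.1842112626762766 85.19182557669218
dt lid [323.68638152 338.16589903]
[  176     0    71   322 11886] [213. 148.] [474.2 172.1  96. ]
[ 579    0   61  155 6702] [615.  81.] [588.2 227.8  96. ]
[  239    22   154   166 19927] [316. 104.] [502.3 194.7  96. ]
[ 270  313   34   78 1983] [285. 345.] [516.2 106.9  96. ]
[ 340  312   32   79 1880] [357. 345.] [543.4 115.3  96. ]
[ 230  429   30   42 1101] [245. 449.] [513.3  49.8  96. ]
[ 262  428  121   32 3060] [322. 444.] [545.   62.6  96. ]
[ 384  428   30   44 1184] [399. 449.] [578.3  69.7  96. ]
```

Caught: the force reversed to +8 N when I drew back, and the tray stayed put. Now the selector.

Call:
drive_tool(plan=[[[0,0,0,0,-3,0,0.7],[0,0,0,0,-7,0,0.7],[0,0,0,0,-9,0,0.7],[0,0,0,3,-9,4,0.5],[0,0,0,3,-9,8,0.5]]])

```text
time_s: 19.75
position: [618.7, 101.2, 176.8]
tool_rot: [-1.339, 0.982, -0.997]
contact_force: [-0.3, -0.1, 1.4]
gripper_width: 47.9
```

Call:
drive_tool(plan=[[[0,0,0,0,0,4.5,0.5],[0,0,0,0,0,4.5,0.5],[0,0,0,0,0,4.5,0.5],[0,0,0,0,0,4.5,0.5],[0,0,0,0,0,4.5,0.5]]])

```text
time_s: 20.25
position: [660.9, 114.2, 177.4]
tool_rot: [-1.339, 0.982, -0.997]
contact_force: [0.6, 0.1, 0.9]
gripper_width: 44.1
```

```bash
python3 - <<'E'
from h import *
p,M=tool();c=cam('wrist');im=shot('wrist','w11.png');print(p,(p-O)@U,(p-O)@N)
np.savez('w11.npz',*c)
g=cv2.cvtColor(im,cv2.COLOR_RGB2GRAY)
m=((g<60)*255).astype(np.uint8);m=cv2.morphologyEx(m,cv2.MORPH_OPEN,np.ones((15,15)))
n,l,st,ce=cv2.connectedComponentsWithStats(m)
for i in range(1,n): print(st[i],ce[i].round(), [((ray(c,ce[i],66)-O)@v).round(1) for v in (U,N)])
E
```

```text
[660.93164797 114.15897453 177.40371663] -73.64481729247981 -126.26063591662573
[104   0  44  24 818] [129.  10.] [np.float64(75.4), np.float64(-14.7)]
[  87   72   80  109 5826] [128. 129.] [np.float64(10.2), np.float64(-2.3)]
[310  86  15  15 225] [317.  93.] [np.float64(30.5), np.float64(-123.3)]
[310 110  17  16 270] [318. 118.] [np.float64(16.2), np.float64(-123.8)]
[  0 185  22  46 847] [  9. 208.] [np.float64(-40.9), np.float64(88.5)]
[  82  192   86   57 3176] [123. 220.] [np.float64(-49.8), np.float64(12.0)]
[ 455  217   55   95 3114] [480. 262.] [np.float64(-82.5), np.float64(-240.1)]
[ 399  222   53   94 2978] [428. 269.] [np.float64(-87.5), np.float64(-202.6)]
[ 524  222   34   85 2223] [540. 266.] [np.float64(-86.1), np.float64(-284.5)]
[    0   307   274   173 24912] [142. 410.] [np.float64(-214.6), np.float64(27.3)]
[  369   307   217   164 20000] [481. 396.] [np.float64(-202.4), np.float64(-257.3)]
[   0  339   34   54 1556] [ 14. 368.] [np.float64(-171.6), np.float64(122.8)]
[ 611  338   29   56 1338] [627. 368.] [np.float64(-174.9), np.float64(-371.7)]
[ 582  426   58   54 2756] [613. 454.] [np.float64(-267.1), np.float64(-384.8)]
```

View pics/w11.png

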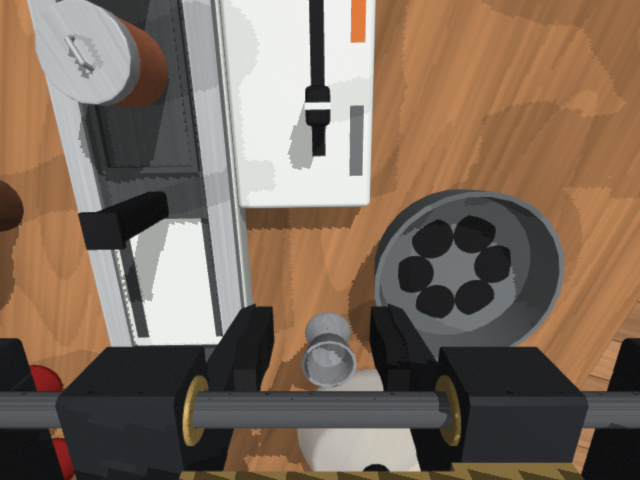

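Call:
drive_tool(plan=[[[0,1.57,0,-4,0,0,0.5],[0,1.57,0,-9.5,0,0,0.5],[0,1.57,0,-9.5,0,0,0.5],[0,1.57,0,-9.5,0,0,0.5],[0,1.57,0,-9.5,0,0,0.5]]])

```text
time_s: 20.8
position: [632.7, 205.5, 177.1]
tool_rot: [-0.958, 1.528, -1.547]
contact_force: [0.0, -0.3, -0.2]
gripper_width: 44.1
```

```bash
python3 - <<'E'
from h import *
p,M=tool();print((p-O)@U,(p-O)@N,env.read_state()['joints'].round(2)); go(O+U*23+N*-123.5+[0,0,90],A)
E
```

```text
21.969925412184118 -126.43029825837066 [ 0.14  0.64  1.06 -0.01  1.44  0.6 ]
t 20.8 tcp [632.7 205.5 177.1] shift cm [ 0.09  5.7  -0.33]
turn about finger axis [-0.011  0.813  0.002]
```

Call:
drive_tool(plan=[[[-0.01,0.81,0,0.1,2,-0.3,0.5],[-0.01,0.81,0,0.1,4,-0.3,0.5],[-0.01,0.81,0,0.1,5.7,-0.3,0.5],[-0.01,0.81,0,0.1,5.7,-0.3,0.5],[-0.01,0.81,0,0.1,5.7,-0.3,0.5]]])

```text
time_s: 21.3
position: [629.2, 205.2, 119.9]
tool_rot: [-0.374, 2.022, -2.027]
contact_force: [0.3, 0.8, -0.2]
gripper_width: 44.4
```

Call:
drive_tool(plan=[[[0,0,0,0,0,0,0.5],[0,0,0,0,0,0,0.5],[0,0,0,0,0,0,0.5],[0,0,0,0,0,0,0.5],[0,0,0,0,0,0,0.5]]])

```text
time_s: 21.8
position: [629.2, 205.2, 120.0]
tool_rot: [-0.375, 2.021, -2.026]
contact_force: [1.0, -0.7, -0.8]
gripper_width: 43.8
```

```bash
python3 - <<'E'
from h import *
p,M=tool();print(M.round(2),(p-O)@U,(p-O)@N,env.read_state()['joints'].round(2)); go(O+U*23+N*-123.5+[0,0,19],A)
c=cam('wrist');im=shot('wrist','w12.png'); print(proj(c,O+U*23+N*-123.5+[0,0,36]))
E
```

```text
[[-0.93 -0.    0.36]
 [-0.36 -0.   -0.93]
 [ 0.   -1.    0.  ]] 22.69645452385022 -122.97571787860812 [ 0.14  0.68  1.14 -0.    1.32  1.34]
t 21.8 tcp [629.2 205.2 120. ] shift cm [-0.07  7.1  -0.04]
turn about finger axis [-0.002  0.063  0.003]
[320.46631013 283.52304432]
```

View pics/w12.png

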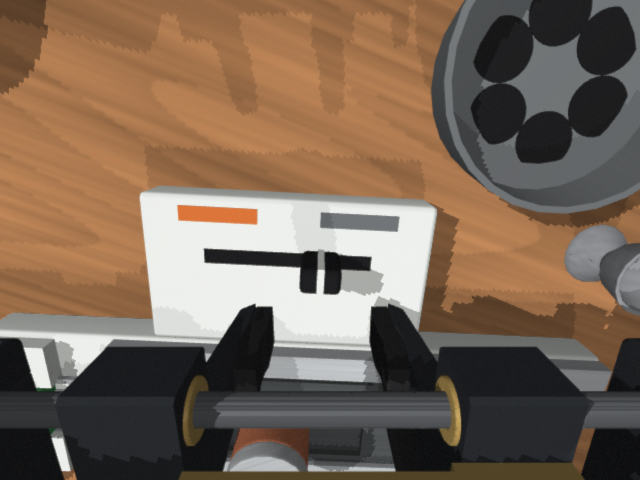

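Call:
drive_tool(plan=[[[0,0.063,0,-0.3,1.5,0,0.5],[0,0.063,0,-0.3,3,0,0.5],[0,0.063,0,-0.3,5,0,0.5],[0,0.063,0,-0.3,6.5,0,0.5],[0,0.063,0,-0.3,7.2,0,0.5]]], force=12)

```text
time_s: 22.35
position: [631.3, 206.0, 46.5]
tool_rot: [-0.318, 2.059, -2.063]
contact_force: [-0.8, 0.8, 0.6]
gripper_width: 44.1
```

Call:
drive_tool(plan=[[[0,0,0,0,0,0,0.15],[0,0,0,0,0,0,0.15],[0,0,0,0,0,0,0.15],[0,0,0,0,0,0,0.15],[0,0,0,0,0,0,0.15]]])

```text
time_s: 22.85
position: [631.7, 206.1, 47.3]
tool_rot: [-0.316, 2.058, -2.063]
contact_force: [-0.4, 1.0, 3.1]
gripper_width: 23.9
```

```bash
python3 - <<'E'
from h import *
s=env.read_state();p,M=tool();print(M.round(2).tolist(),(p-O)@U,(p-O)@N,s['gripper_width'],s['contact_force'])
E
```

```text
[[-0.95, -0.0, 0.3], [-0.3, -0.0, -0.95], [0.0, -1.0, 0.0]] 22.794891322079245 -125.650636298 23.851173751189346 [-0.44288089  0.97126217  3.12500317]
```

Call:
drive_tool(plan=[[[0,0,0,0,0,-0.8,0.15],[0,0,0,0,0,-2,0.15],[0,0,0,0,0,-3.2,0.15],[0,0,0,0,0,-4.4,0.15],[0,0,0,0,0,-5.5,0.15]]])

```text
time_s: 23.35
position: [614.5, 259.9, 47.3]
tool_rot: [-0.318, 2.058, -2.063]
contact_force: [-3.3, -3.0, 2.8]
gripper_width: 23.9
```

Call:
drive_tool(plan=[[[0,0,0,0,0,-0.3,0.15],[0,0,0,0,0,-0.6,0.15],[0,0,0,0,0,-0.9,0.15],[0,0,0,0,0,-1.2,0.15],[0,0,0,0,0,-1.4,0.15]]])

```text
time_s: 23.85
position: [611.8, 268.7, 47.3]
tool_rot: [-0.316, 2.051, -2.072]
contact_force: [2.4, -24.6, 2.9]
gripper_width: 30.1
```

Call:
drive_tool(plan=[[[0,0,0,0,0,-0.2,0.15],[0,0,0,0,0,-0.3,0.15],[0,0,0,0,0,-0.4,0.15],[0,0,0,0,0,-0.5,0.15],[0,0,0,0,0,-0.5,0.15]]])

```text
time_s: 24.35
position: [611.8, 268.7, 47.2]
tool_rot: [-0.314, 2.044, -2.081]
contact_force: [2.7, -23.6, 1.5]
gripper_width: 29.9
```

```bash
python3 - <<'E'
from h import *
s=env.read_state();p,M=tool();print((p-O)@U,(p-O)@N,s['gripper_width'],s['contact_force'],s['contact_force']@U)
E
```

```text
88.46273030882759 -125.25642357001638 29.945687095950497 [  2.66613581 -23.64430986   1.50371702] -23.369847493442276
```

Call:
drive_tool(plan=[[[0,0,0,0,0,0,0.5],[0,0,0,0,0,0,0.5],[0,0,0,0,0,0,0.5],[0,0,0,0,0,0,0.5],[0,0,0,0,0,0,0.5]]])

```text
time_s: 24.85
position: [611.7, 269.1, 47.2]
tool_rot: [-0.315, 2.044, -2.08]
contact_force: [-0.0, 0.0, 0.2]
gripper_width: 44.0
```

Call:
drive_tool(plan=[[[0,0,0,0,0,0,0.5],[0,0,0,0,0,0,0.5],[0,0,0,0,0,0,0.5],[0,0,0,0,0,0,0.5],[0,0,0,0,0,0,0.5]]])

```text
time_s: 25.35
position: [611.7, 269.1, 47.2]
tool_rot: [-0.315, 2.044, -2.08]
contact_force: [0.2, -0.3, -0.1]
gripper_width: 43.9
```

Call:
drive_tool(plan=[[[0,0,0,0,0,0,0.5],[0,0,0,0,0,0,0.5],[0,0,0,0,0,0,0.5],[0,0,0,0,0,0,0.5],[0,0,0,0,0,0,0.5]]])

```text
time_s: 25.85
position: [611.7, 269.1, 47.1]
tool_rot: [-0.315, 2.044, -2.08]
contact_force: [-0.8, 0.0, -0.1]
gripper_width: 43.9
```

Call:
drive_tool(plan=[[[0,0,0,0,0,0,0.5],[0,0,0,0,0,0,0.5],[0,0,0,0,0,0,0.5],[0,0,0,0,0,0,0.5],[0,0,0,0,0,0,0.5]]])

```text
time_s: 26.35
position: [611.7, 269.1, 47.2]
tool_rot: [-0.315, 2.044, -2.08]
contact_force: [-0.6, 0.6, 0.1]
gripper_width: 44.1
```

Call:
drive_tool(plan=[[[0,0,0,0,0,0,0.5],[0,0,0,0,0,0,0.5],[0,0,0,0,0,0,0.5],[0,0,0,0,0,0,0.5],[0,0,0,0,0,0,0.5]]])

```text
time_s: 26.85
position: [611.7, 269.1, 47.1]
tool_rot: [-0.315, 2.044, -2.08]
contact_force: [0.5, 0.0, 0.4]
gripper_width: 44.4
```

Call:
drive_tool(plan=[[[0,0,0,0,0,0,0.5],[0,0,0,0,0,0,0.5],[0,0,0,0,0,0,0.5],[0,0,0,0,0,0,0.5],[0,0,0,0,0,0,0.5]]])

```text
time_s: 27.35
position: [611.7, 269.1, 47.1]
tool_rot: [-0.315, 2.044, -2.08]
contact_force: [0.3, -0.2, 0.5]
gripper_width: 44.1
```

```bash
python3 - <<'E'
from h import *
p,M=tool();c=cam('wrist');im=shot('wrist','w13.png');s=env.read_state();print((p-O)@U,(p-O)@N,s['contact_force']@U)
go(O+U*88+N*-125+[0,0,17],A)
E
```

```text
88.91803787836388 -125.27348345314812 -0.15136436986484642
t 27.4 tcp [611.7 269.1  47.1] shift cm [0.03 0.02 0.1 ]
turn about finger axis [-0.017 -0.002  0.006]
```

View pics/w13.png

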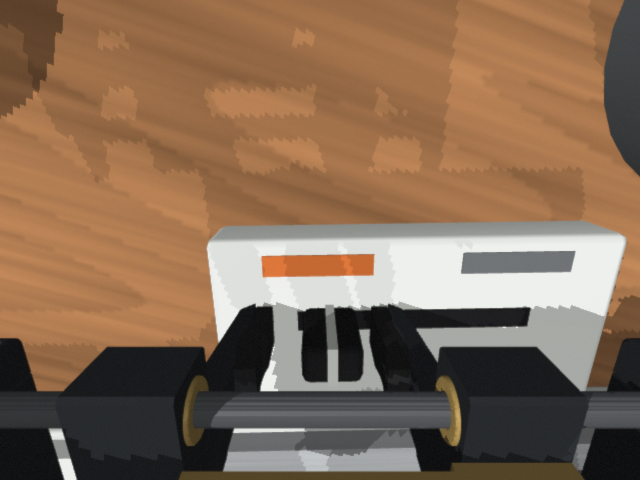

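Call:
drive_tool(plan=[[[0,0,0,0,0,0,0.5],[0,0,0,0,0,0,0.5],[0,0,0,0,0,0,0.5],[0,0,0,0,0,0,0.5],[0,0,0,0,0,0.35,0.5]]])

```text
time_s: 27.9
position: [612.6, 266.0, 47.2]
tool_rot: [-0.315, 2.044, -2.08]
contact_force: [0.9, -0.3, -0.0]
gripper_width: 44.0
```

Call:
drive_tool(plan=[[[0,0,0,0,0,0,0.15],[0,0,0,0,0,0,0.15],[0,0,0,0,0,0,0.15],[0,0,0,0,0,0,0.15],[0,0,0,0,0,0,0.15]]])

```text
time_s: 28.4
position: [612.8, 265.5, 47.2]
tool_rot: [-0.315, 2.043, -2.081]
contact_force: [1.2, -3.3, -0.1]
gripper_width: 24.3
```

Call:
drive_tool(plan=[[[0,0,0,0,0,1,0.15],[0,0,0,0,0,2.5,0.15],[0,0,0,0,0,4,0.15],[0,0,0,0,0,5.5,0.15],[0,0,0,0,0,7,0.15]]])

```text
time_s: 28.9
position: [634.5, 197.3, 47.4]
tool_rot: [-0.313, 2.044, -2.079]
contact_force: [8.7, 4.6, -13.0]
gripper_width: 24.1
```

Call:
drive_tool(plan=[[[0,0,0,0,0,0.2,0.15],[0,0,0,0,0,0.5,0.15],[0,0,0,0,0,0.8,0.15],[0,0,0,0,0,1,0.15],[0,0,0,0,0,1.2,0.15]]])

```text
time_s: 29.4
position: [637.3, 188.8, 47.4]
tool_rot: [-0.314, 2.05, -2.073]
contact_force: [0.5, 22.0, -5.4]
gripper_width: 24.0
```

```bash
python3 - <<'E'
from h import *
s=env.read_state();p,M=tool();print((p-O)@U,(p-O)@N,s['gripper_width'],s['contact_force'],s['contact_force']@U)
E
```

```text
4.685447049991417 -125.83399597615623 24.018880040995615 [ 0.51267493 21.96751097 -5.35513962] 20.824935589273384
```

Call:
drive_tool(plan=[[[0,0,0,0,0,0,0.5],[0,0,0,0,0,0,0.5],[0,0,0,0,-2,0,0.5],[0,0,0,0,-6,0,0.5],[0,0,0,0,-11,0,0.5]]])

```text
time_s: 29.9
position: [636.4, 189.4, 157.2]
tool_rot: [-0.318, 2.051, -2.076]
contact_force: [0.3, -0.1, 0.4]
gripper_width: 43.8
```

Call:
drive_tool(plan=[[[0,-0.75,0,2,-4,-12,0],[0,-0.75,0,2,-4,-12,0],[0,-0.75,0,2,-4,-12,0],[0,-0.75,0,2,-4,-12,0],[0,-0.75,0,2,-4,-12,0]]])

```text
time_s: 30.4
position: [581.5, 299.2, 196.9]
tool_rot: [-0.932, 1.571, -1.589]
contact_force: [0.5, -0.1, -0.3]
gripper_width: 5.8
```

```bash
python3 - <<'E'
from h import *
p,M=tool();print((p-O)@U,(p-O)@N);go(O+U*190+[0,0,130],JY)
c=cam('wrist');im=shot('wrist','w14.png'); print(proj(c,O+U*4.7+N*-125+[0,0,36]))
lids(c,im,96)
E
```

```text
126.64737635168805 -105.35960178554332
t 30.4 tcp [581.5 299.2 196.9] shift cm [  3.28   3.7  -11.85]
turn about finger axis [ 0.003 -0.816  0.015]
[444.78202968 320.88149578]
[213 325  53  22 849] [238. 338.] [494.8 272.7  96. ]
[553 428  41  36 814] [575. 441.] [685.5  47.7  96. ]
```

Call:
drive_tool(plan=[[[0,-0.81,0.015,3.3,0,-11.8,0],[0,-0.81,0.015,3.3,0,-11.8,0],[0,-0.81,0.015,3.3,0,-11.8,0],[0,-0.81,0.015,3.3,0,-11.8,0],[0,-0.81,0.015,3.3,0,-11.8,0]]])

```text
time_s: 30.95
position: [461.9, 327.1, 197.4]
tool_rot: [-1.313, 1.038, -1.036]
contact_force: [0.7, -1.1, 0.1]
gripper_width: 0.4
```

Call:
drive_tool(plan=[[[0,0,0,0,0,0,0],[0,0,0,0,0,0,0],[0,0,0,0,0,0,0],[0,0,0,0,0,0,0],[0,0,0,0,0,0,0]]])

```text
time_s: 31.45
position: [461.9, 327.0, 197.4]
tool_rot: [-1.312, 1.04, -1.037]
contact_force: [-0.9, -0.2, -0.0]
gripper_width: 0.3
```

```bash
python3 - <<'E'
from h import *
p,M=tool();c=cam('wrist');im=shot('wrist','w15.png');print((p-O)@U,(p-O)@N,p[2])
H=cv2.cvtColor(im,cv2.COLOR_RGB2HSV)
m=cv2.inRange(H,(45,90,50),(85,255,255)); n,l,st,ce=cv2.connectedComponentsWithStats(m)
for i in range(1,n):
    if st[i,4]>200:
        b=ray(c,ce[i],52); print(st[i],ce[i].round(1),b.round(1),(b-O)@U,(b-O)@N)
        go([b[0],b[1],90],JY)
E
```

```text
188.63442795436285 0.5824521013132724 197.35988235546915
[ 290  164   52   43 1998] [315.7 184.9] [446.3 367.9  52. ] 232.3338124689132 3.3272346826769166
t 31.5 tcp [461.9 327.  197.4] shift cm [-4.34 10.74 -0.55]
turn about finger axis [ 0.003 -0.071  0.001]
```

Call:
drive_tool(plan=[[[0,-0.07,0,-4.3,3,-0.5,0],[0,-0.07,0,-4.3,6,-0.5,0],[0,-0.07,0,-4.3,9,-0.5,0],[0,-0.07,0,-4.3,12,-0.5,0],[0,-0.07,0,-4.3,12.2,-0.5,0]]])

```text
time_s: 32.0
position: [445.4, 366.8, 72.2]
tool_rot: [-1.345, 0.99, -0.983]
contact_force: [0.3, -0.7, -0.2]
gripper_width: 0.3
```

Call:
drive_tool(plan=[[[0,0,0,0,0.3,0,0],[0,0,0,0,0.6,0,0],[0,0,0,0,0.9,0,0],[0,0,0,0,1.2,0,0],[0,0,0,0,1.5,0,0]]])

```text
time_s: 32.5
position: [445.8, 367.0, 57.9]
tool_rot: [-1.343, 0.989, -0.984]
contact_force: [1.2, 0.1, 3.6]
gripper_width: 0.4
```

Call:
drive_tool(plan=[[[0,0,0,0,0.2,0,0],[0,0,0,0,0.4,0,0],[0,0,0,0,0.5,0,0],[0,0,0,0,0.6,0,0],[0,0,0,0,0.6,0,0]]])

```text
time_s: 33.0
position: [445.9, 367.1, 53.0]
tool_rot: [-1.342, 0.988, -0.984]
contact_force: [-3.2, -1.2, 12.7]
gripper_width: 0.6
```

```bash
python3 - <<'E'
from h import *
s=env.read_state();p,M=tool();print((p-O)@U,(p-O)@N,p[2],s['contact_force'])
E
```

```text
231.69234447866535 3.962334092120898 53.027545863769376 [-3.17370134 -1.24284296 12.74162517]
```

Call:
drive_tool(plan=[[[0,0,0,0,0,0,0],[0,0,0,0,0,0,0],[0,0,0,0,-2,0,0],[0,0,0,0,-6,0,0],[0,0,0,0,-11,0,0]]])

```text
time_s: 33.5
position: [445.7, 366.9, 162.5]
tool_rot: [-1.347, 0.991, -0.983]
contact_force: [0.5, 0.6, -0.0]
gripper_width: 0.4
```

Call:
drive_tool(plan=[[[0,0,0,14,-3,0,0.7],[0,0,0,20,-3,0,0.7],[0,0,0,22,-3,0,0.7],[0,0,0,22,-3,0,0.7],[0,0,0,22,-3,0,0.7]]])

```text
time_s: 34.0
position: [511.8, 153.5, 192.9]
tool_rot: [-1.346, 0.993, -0.985]
contact_force: [-0.4, 0.4, 0.2]
gripper_width: 38.6
```

Call:
drive_tool(plan=[[[0,0,0,14,0,0,0.7],[0,0,0,20,0,0,0.7],[0,0,0,20,0,0,0.7],[0,0,0,20,0,0,0.7],[0,0,0,20,0,0,0.7]]])

```text
time_s: 34.5
position: [571.3, -42.7, 192.5]
tool_rot: [-1.345, 0.997, -0.99]
contact_force: [0.6, 0.8, -0.5]
gripper_width: 61.9
```

```bash
python3 - <<'E'
from h import *
p,M=tool();c=cam('wrist');np.savez('w16.npz',*c);im=shot('wrist','w16.png');print((p-O)@U,(p-O)@N,p)
lids(c,im,96)
for x in (-40,-60,-80): print(x,proj(c,O+U*x+[0,0,84]))
go(O,JY)
E
```

```text
-196.82254399664242 5.8456321298184974 [571.34958751 -42.68449156 192.51097427]
[ 471  211   45   38 1158] [490. 231.] [669.2   8.4  96. ]
[  433   251   162   116 12976] [515. 305.] [709.2 -36.4  96. ]
[ 43 263  44  30 897] [ 65. 277.] [ 402.5 -107.8   96. ]
[   0  295   52   37 1352] [ 29. 314.] [ 379.4 -145.    96. ]
[ 358  428   47   44 1217] [375. 448.] [ 659.3 -188.6   96. ]
-40 [334.21636829 -28.8636728 ]
-60 [334.14469371  18.45441356]
-80 [334.07794416  62.5211023 ]
t 34.55 tcp [570.7 -40.6 192.5] shift cm [-19.5   16.2    0.61]
turn about finger axis [ 0.012 -0.009  0.002]
```

View pics/w16.png

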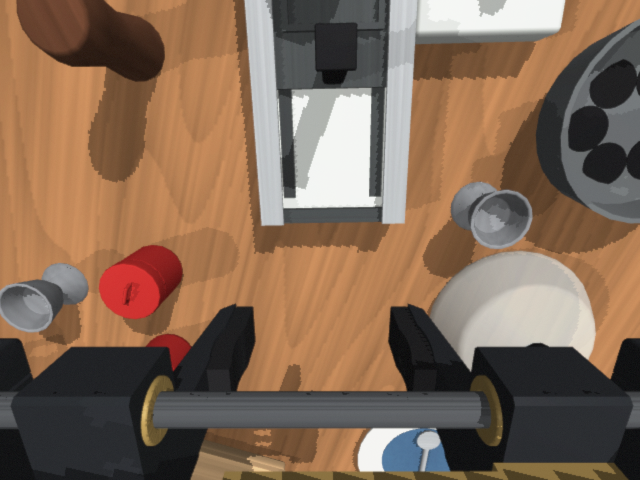

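Call:
drive_tool(plan=[[[0.012,0,0,-5,0,0.7,0.7],[0.012,0,0,-10,0,0.7,0.7],[0.012,0,0,-12.2,1,0.7,0.7],[0.012,0,0,-12.2,4,0.7,0.7],[0.012,0,0,-12.2,7,0.7,0.7]]], force=25)

```text
time_s: 35.05
position: [540.5, 80.2, 121.7]
tool_rot: [-1.336, 0.987, -0.99]
contact_force: [-0.1, -0.2, -0.2]
gripper_width: 61.4
```

```bash
python3 - <<'E'
from h import *
p,M=tool();print((p-O)@U,(p-O)@N,p)
go(O+U*-73-N+[0,0,54.5],JY)
E
```

```text
-70.30594299410596 -1.2232838853002939 [540.54020514  80.22686617 121.745861  ]
t 35.05 tcp [540.5  80.2 121.7] shift cm [ 0.26  3.73 -0.02]
turn about finger axis [-0.001 -0.005  0.002]
```

Call:
drive_tool(plan=[[[0,0,0,0.2,2,0,0.7],[0,0,0,0.2,3.7,0,0.7],[0,0,0,0.2,3.7,0,0.1],[0,0,0,0.2,3.7,0,0.1],[0,0,0,0.2,3.7,0,0.1]]])

```text
time_s: 35.55
position: [541.4, 78.7, 85.7]
tool_rot: [-1.335, 0.985, -0.991]
contact_force: [0.3, -0.2, -0.1]
gripper_width: 39.6
```

Call:
drive_tool(plan=[[[0,0,0,0,0,0,0.05],[0,0,0,0,0,0,0.05],[0,0,0,0,0,0,0.05],[0,0,0,0,0,0,0.05],[0,0,0,0,0,0,0.05]]])

```text
time_s: 36.05
position: [541.6, 78.7, 86.2]
tool_rot: [-1.335, 0.984, -0.991]
contact_force: [-0.5, 0.3, 5.1]
gripper_width: 15.9
```

Call:
drive_tool(plan=[[[0,0,0,0.3,0,0,0.05],[0,0,0,0.8,0,0,0.05],[0,0,0,1.4,0,0,0.05],[0,0,0,2.1,0,0,0.05],[0,0,0,2.8,0,0,0.05]]])

```text
time_s: 36.55
position: [549.9, 51.2, 86.2]
tool_rot: [-1.335, 0.985, -0.991]
contact_force: [-1.9, 1.9, 2.3]
gripper_width: 15.9
```

Call:
drive_tool(plan=[[[0,0,0,0.7,0,0,0.05],[0,0,0,1.4,0,0,0.05],[0,0,0,2.1,0,0,0.05],[0,0,0,2.7,0,0,0.05],[0,0,0,3.2,0,0,0.05]]])

```text
time_s: 37.05
position: [559.4, 20.0, 86.2]
tool_rot: [-1.335, 0.985, -0.991]
contact_force: [-1.4, 0.7, 1.5]
gripper_width: 15.6
```

Call:
drive_tool(plan=[[[0,0,0,0.4,0,0,0.05],[0,0,0,0.8,0,0,0.05],[0,0,0,1.2,0,0,0.05],[0,0,0,1.6,0,0,0.05],[0,0,0,2,0,0,0.05]]])

```text
time_s: 37.55
position: [565.3, 0.6, 86.2]
tool_rot: [-1.335, 0.985, -0.991]
contact_force: [-1.0, 1.5, 1.4]
gripper_width: 15.8
```

```bash
python3 - <<'E'
from h import *
s=env.read_state();p,M=tool();print((p-O)@U,(p-O)@N,p,s['contact_force']@U,s['gripper_width'])
E
```

```text
-153.65869903149508 -1.2187059406976886 [565.28117651   0.63059556  86.16100493] 1.7047467271434864 15.838161109663137
```

Call:
drive_tool(plan=[[[0,0,0,0.2,0,0,0.05],[0,0,0,0.4,0,0,0.05],[0,0,0,0.6,0,0,0.05],[0,0,0,0.8,0,0,0.05],[0,0,0,0.8,0,0,0.05]]])

```text
time_s: 38.05
position: [567.7, -7.4, 86.2]
tool_rot: [-1.335, 0.985, -0.992]
contact_force: [0.1, 0.5, 1.0]
gripper_width: 15.6
```

Call:
drive_tool(plan=[[[0,0,0,0,0,0,0.4],[0,0,0,0,0,0,0.7],[0,0,0,0,0,0,0.7],[0,0,0,0,-4,0,0.7],[0,0,0,0,-8,0,0.7]]])

```text
time_s: 38.55
position: [567.0, -7.1, 166.5]
tool_rot: [-1.336, 0.987, -0.99]
contact_force: [0.6, -0.2, -0.1]
gripper_width: 53.5
```

```bash
python3 - <<'E'
from h import *
s=env.read_state();p,M=tool();c=cam('wrist');im=shot('wrist','w17.png');print((p-O)@U,(p-O)@N,p)
lids(c,im,96)
E
```

```text
-161.54176567939209 -0.6177413965721783 [567.04759042  -7.07548516 166.49072417]
[ 224    0   48  279 7564] [248. 133.] [504.7  59.6  96. ]
[ 278    0   86   29 1834] [320.  11.] [525.2 124.4  96. ]
[ 273   60   94  101 7394] [319. 110.] [537.8  81.6  96. ]
[ 605  143   35   56 1368] [625. 172.] [708.8 100.4  96. ]
[ 560  185   80   92 2602] [597. 235.] [713.3  63.9  96. ]
[448 229  46  30 847] [468. 242.] [642.8  38.   96. ]
[ 437  248  157  130 8110] [510. 319.] [689.8  -1.3  96. ]
[  19  309   49   35 1186] [ 44. 325.] [406.1 -93.1  96. ]
[ 371  452   65   20 1021] [407. 463.] [ 671.1 -134.    96. ]
```

View pics/w17.png

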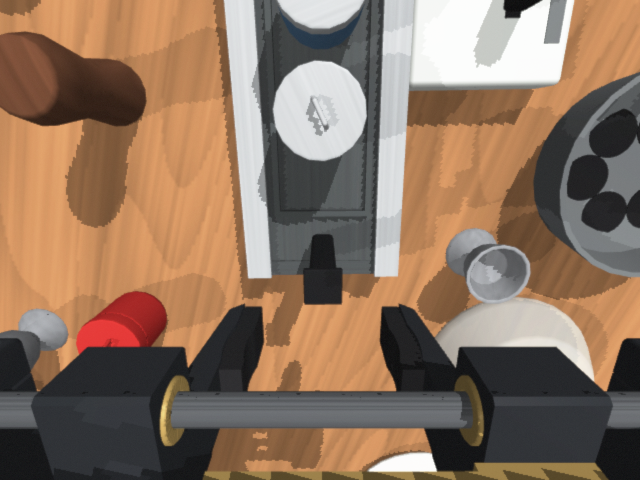

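Call:
drive_tool(plan=[[[0,0,0,0,3,0,0.7],[0,0,0,0,6,0,0.7],[0,0,0,0,8,0,0.7],[0,0,0,0,8,0,0.05],[0,0,0,0,8,0,0.05]]])

```text
time_s: 39.1
position: [570.9, -7.9, 94.3]
tool_rot: [-1.331, 0.976, -0.999]
contact_force: [-0.7, -0.3, 0.9]
gripper_width: 48.1
```

Call:
drive_tool(plan=[[[0,0,0,0,0,0,0.05],[0,0,0,0,0,0,0.05],[0,0,0,0,0,0,0.05],[0,0,0,0,0,0,0.05],[0,0,0,0,0,0,0.05]]])

```text
time_s: 39.6
position: [569.6, -8.2, 94.6]
tool_rot: [-1.334, 0.978, -0.997]
contact_force: [-7.4, -2.1, 4.9]
gripper_width: 16.0
```

Call:
drive_tool(plan=[[[0,0,0,0.2,0,0,0.05],[0,0,0,0.4,0,0,0.05],[0,0,0,0.5,0,0,0.05],[0,0,0,0.5,0,0,0.05],[0,0,0,0.5,0,0,0.05]]])

```text
time_s: 40.1
position: [569.7, -9.6, 94.7]
tool_rot: [-1.331, 0.982, -0.991]
contact_force: [-4.9, 16.8, 4.8]
gripper_width: 15.9
```

```bash
python3 - <<'E'
from h import *
s=env.read_state();p,M=tool();print((p-O)@U,(p-O)@N,p,s['contact_force']@U,s['gripper_width'])
E
```

```text
-164.76479734119002 -2.3478602654974523 [569.65654653  -9.63958196  94.65868521] 17.524317358178326 15.88119215095812
```

Call:
drive_tool(plan=[[[0,0,0,-0.4,0,0,0.4],[0,0,0,-0.4,0,0,0.7],[0,0,0,-0.4,-3,0,0.7],[0,0,0,-0.4,-7,0,1],[0,0,0,-0.4,-9,0,1]]], force=15)

```text
time_s: 40.6
position: [568.8, -6.5, 187.8]
tool_rot: [-1.33, 0.978, -0.994]
contact_force: [0.0, -0.0, -0.3]
gripper_width: 53.7
```

Call:
drive_tool(plan=[[[0,0,0,-5,0,0,1],[0,0,0,-8.5,0,0,1],[0,0,0,-8.5,0,0,1],[0,0,0,-8.5,0,0,1],[0,0,0,-8.5,0,0,1]]])

```text
time_s: 41.1
position: [544.4, 73.8, 187.4]
tool_rot: [-1.329, 0.978, -0.996]
contact_force: [-0.1, 0.8, -0.2]
gripper_width: 88.1
```

```bash
python3 - <<'E'
from h import *
s=env.read_state();p,M=tool();c=cam('wrist');im=shot('wrist','w18.png');print((p-O)@U,(p-O)@N,p)
lids(c,im,96)
go(O+U*-71,JY)
E
```

```text
-77.5854955956742 -3.003860736984894 [544.40162374  73.80411081 187.37564354]
[ 224    0   51  355 8815] [250. 164.] [484.4 121.9  96. ]
[ 268    0   88   74 2465] [310.  33.] [499.5 199.1  96. ]
[ 275  105   82   85 5514] [316. 147.] [519.7 143.   96. ]
[ 279  209   75   75 4346] [316. 247.] [538.   83.3  96. ]
[ 415  428   72   43 2564] [453. 449.] [694.2 -50.5  96. ]
t 41.15 tcp [544.4  73.7 187.3] shift cm [-0.75 15.72 -0.46]
turn about finger axis [-0.01  -0.005  0.005]
```

Call:
drive_tool(plan=[[[-0.01,0,0,-1.1,3,-0.3,1],[-0.01,0,0,-1.1,6,-0.3,1],[-0.01,0,0,-1.1,9,-0.3,1],[-0.01,0,0,-1.1,11,-0.3,1],[-0.01,0,0,-1.1,11.7,-0.3,1]]], force=15)

```text
time_s: 41.65
position: [539.2, 82.2, 68.2]
tool_rot: [-1.339, 0.989, -0.991]
contact_force: [0.1, -0.1, -0.6]
gripper_width: 88.0
```

Call:
drive_tool(plan=[[[0,0,0,0,0,0,0.3],[0,0,0,0,0,0,0.3],[0,0,0,0,0,0,0.3],[0,0,0,0,0,0,0.3],[0,0,0,0,0,0,0.3]]])

```text
time_s: 42.15
position: [539.4, 82.2, 68.8]
tool_rot: [-1.338, 0.988, -0.992]
contact_force: [0.4, -0.9, 0.2]
gripper_width: 50.1
```

Call:
drive_tool(plan=[[[0,0,0,0,0,0,0.3],[0,0,0,0,-2,0,0.3],[0,0,0,0,-5,0,0.3],[0,0,0,0,-9,0,0.3],[0,0,0,0,-12,0,0.3]]])

```text
time_s: 42.65
position: [539.5, 82.8, 190.9]
tool_rot: [-1.338, 0.987, -0.992]
contact_force: [1.1, -0.0, -1.8]
gripper_width: 49.4
```

```bash
python3 - <<'E'
from h import *
s=env.read_state();print(s['gripper_width'],s['joints'].round(2));go([541,-395,190],np.radians(-3))
t=cv2.imread('pics/top1.png');H=cv2.cvtColor(t,cv2.COLOR_BGR2HSV)
m=cv2.inRange(H[190:310,440:515],(10,40,120),(30,160,255));m=cv2.morphologyEx(m,cv2.MORPH_OPEN,np.ones((5,5)))
k=max(cv2.findContours(m,0,1)[0],key=cv2.contourArea);r=cv2.minAreaRect(k);b=cv2.boxPoints(r)+[440,190];c=cam('top')
P=np.array([ray(c,q,15) for q in b]);print(r,P.round(1),P.mean(0),np.linalg.norm(np.diff(P,axis=0),axis=1))
E
```

```text
49.39916393432302 [-0.06  0.42  1.41 -0.    1.31 -0.36]
t 42.65 tcp [539.5  82.8 190.9] shift cm [ 45.76   0.3  -13.76]
turn about finger axis [-0.     0.348  0.005]
((32.12055206298828, 94.24520874023438), (50.59494400024414, 22.984243392944336), 2.12109637260437) [[ 382.8 -317.4   15. ]
 [ 440.2 -321.1   15. ]
 [ 434.4 -449.2   15. ]
 [ 376.9 -445.    15. ]] [ 408.57179453 -383.14930908   15.        ] [ 57.57435589 128.2343332   57.70213514]
```

Call:
drive_tool(plan=[[[0,0.17,0,23,0,-7,0.3],[0,0.17,0,23,0,-7,0.3],[0,0.17,0,23,0,-7,0.3],[0,0.17,0,23,0,-7,0.3],[0,0.17,0,23,0,-7,0.3]]])

```text
time_s: 43.15
position: [538.9, -160.1, 191.9]
tool_rot: [-1.269, 1.115, -1.121]
contact_force: [0.2, 0.8, -1.6]
gripper_width: 49.7
```

```bash
python3 - <<'E'
from h import *
go([546,-394.5,150],np.radians(-2.8))
E
```

```text
t 43.15 tcp [ 538.9 -160.1  191.9] shift cm [23.33  4.3  -2.2 ]
turn about finger axis [-0.     0.173  0.005]
```

Call:
drive_tool(plan=[[[0,0.17,0,23.3,0,-2.2,0.3],[0,0.17,0,23.3,0,-2.2,0.3],[0,0.17,0,23.3,0,-2.2,0.3],[0,0.17,0,23.3,0,-2.2,0.3],[0,0.17,0,23.3,0,-2.2,0.3]]])

```text
time_s: 43.65
position: [545.3, -396.9, 192.5]
tool_rot: [-1.19, 1.242, -1.247]
contact_force: [1.0, 0.0, -2.2]
gripper_width: 49.7
```

Call:
drive_tool(plan=[[[0,0,0,0,0,0,0.3],[0,0,0,0,0,0,0.3],[0,0,0,0,0,0,0.3],[0,0,0,0,0,0,0.3],[0,0,0,0,0,0,0.3]]])

```text
time_s: 44.15
position: [545.6, -395.8, 193.0]
tool_rot: [-1.19, 1.24, -1.247]
contact_force: [-0.4, -0.1, -1.9]
gripper_width: 49.8
```

```bash
python3 - <<'E'
from h import *
p,M=tool();c=cam('wrist');im=shot('wrist','w19.png');print(p)
B=np.array([496,-392.4,0]);X=np.array([np.cos(-.049),np.sin(-.049),0]);Y=np.array([-X[1],X[0],0])
o=cv2.cvtColor(im,cv2.COLOR_RGB2BGR)
for a,b in((1,1),(1,-1),(-1,1),(-1,-1)):
    q=proj(c,B+X*115*a+Y*65*b+[0,0,18]);print(q.round());cv2.circle(o,tuple(int(v) for v in q),4,(0,0,255),-1)
cv2.imwrite('pics/w19b.png',o)
go([546,-394.5,48],np.radians(-2.8))
E
```

```text
[ 545.61446377 -395.79852835  192.95970577]
[402. 151.]
[392. 294.]
[122. 150.]
[147. 294.]
t 44.2 tcp [ 545.6 -396.   192.9] shift cm [-0.22 14.49  0.03]
turn about finger axis [-0.001  0.003  0.005]
```

View pics/w19b.png

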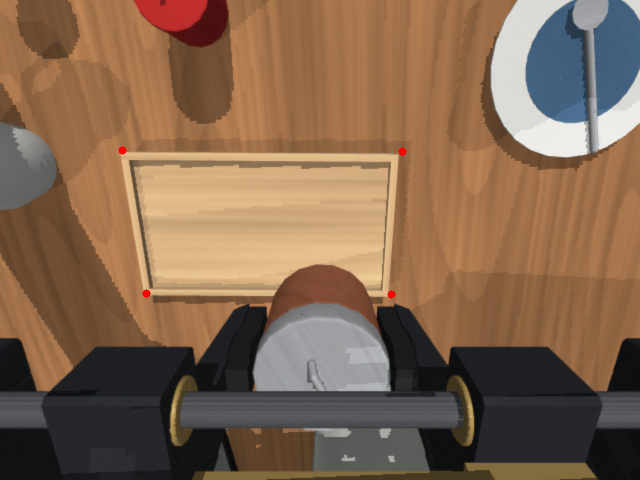

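Call:
drive_tool(plan=[[[0,0,0,-0.1,4,0,0.3],[0,0,0,-0.1,8,0,0.3],[0,0,0,-0.1,11,0,0.3],[0,0,0,-0.1,13.3,0,0.3],[0,0,0,-0.1,14.2,0,0.3]]])

```text
time_s: 44.7
position: [545.1, -394.6, 48.6]
tool_rot: [-1.19, 1.244, -1.243]
contact_force: [1.2, -0.2, -2.1]
gripper_width: 49.6
```

Call:
drive_tool(plan=[[[0,0,0,0,0.2,0,0.3],[0,0,0,0,0.3,0,0.3],[0,0,0,0,0.4,0,0.3],[0,0,0,0,0.5,0,0.3],[0,0,0,0,0.5,0,0.3]]])

```text
time_s: 45.2
position: [545.5, -394.9, 44.8]
tool_rot: [-1.19, 1.242, -1.245]
contact_force: [0.1, -0.5, 3.7]
gripper_width: 49.8
```

Call:
drive_tool(plan=[[[0,0,0,0,0,0,0.5],[0,0,0,0,0,0,0.8],[0,0,0,0,0,0,0.8],[0,0,0,0,0,0,0.8],[0,0,0,0,-1,0,0.8]]])

```text
time_s: 45.7
position: [545.0, -394.4, 53.9]
tool_rot: [-1.19, 1.244, -1.243]
contact_force: [0.2, -1.2, -0.7]
gripper_width: 70.5
```

Call:
drive_tool(plan=[[[0,0,0,0,-3,0,0.8],[0,0,0,0,-7,0,0.8],[0,0,0,0,-12,0,0.8],[0,0,0,-5,-14,0,0.9],[0,0,0,-10,-14,0,0.9]]])

```text
time_s: 46.2
position: [550.3, -298.4, 197.6]
tool_rot: [-1.188, 1.239, -1.25]
contact_force: [0.7, 1.1, -0.5]
gripper_width: 79.1
```

```bash
python3 - <<'E'
from h import *
go([519.7,143,190],JY)
E
```

```text
t 46.2 tcp [ 550.3 -298.4  197.6] shift cm [-43.95   0.49  -5.18]
turn about finger axis [-0.002 -0.349  0.006]
```

Call:
drive_tool(plan=[[[0,-0.34,0,-22,0,-2.6,1],[0,-0.34,0,-22,0,-2.6,1],[0,-0.34,0,-22,0,-2.6,1],[0,-0.34,0,-22,0,-2.6,1],[0,-0.34,0,-22,0,-2.6,1]]])

```text
time_s: 46.7
position: [534.2, -73.7, 197.4]
tool_rot: [-1.337, 0.984, -0.995]
contact_force: [-0.0, -0.6, -0.3]
gripper_width: 88.0
```

```bash
python3 - <<'E'
from h import *
go([519.7,143,190],JY)
E
```

```text
t 46.7 tcp [534.2 -73.7 197.4] shift cm [-21.16   0.62   4.91]
turn about finger axis [-0.002 -0.007  0.006]
```

Call:
drive_tool(plan=[[[0,0,0,-21.2,0.6,4.9,1],[0,0,0,-21.2,0.6,4.9,1],[0,0,0,-21.2,0.6,4.9,1],[0,0,0,-21.2,0.6,4.9,1],[0,0,0,-21.2,0.6,4.9,1]]])

```text
time_s: 47.2
position: [518.6, 146.9, 191.0]
tool_rot: [-1.337, 0.982, -0.993]
contact_force: [0.3, -0.4, -0.4]
gripper_width: 88.3
```

```bash
python3 - <<'E'
from h import *
p,M=tool();c=cam('wrist');im=shot('wrist','w20.png');print(p)
lids(c,im,96,3000)
go([519.7,143,69],JY)
E
```

```text
[518.57759748 146.8606847  190.9722766 ]
[ 276  196   74   75 4342] [313. 233.] [506.9 162.8  96. ]
t 47.25 tcp [518.5 148.1 190.9] shift cm [ 0.46 12.19 -0.07]
turn about finger axis [-0.003 -0.002  0.005]
```

View pics/w20.png

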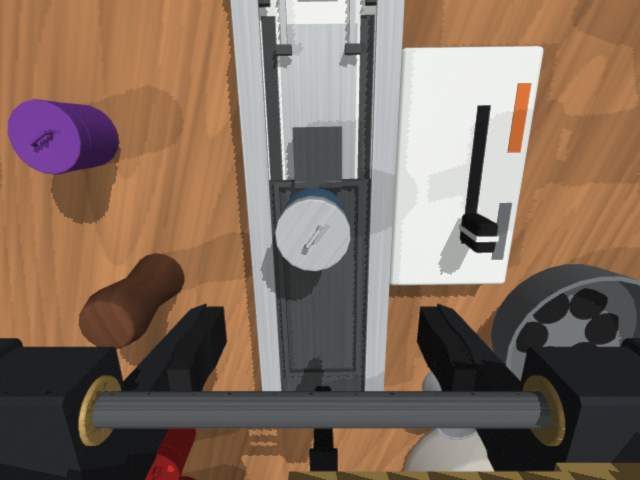

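The blue coddler has been nudged about 23 mm along the tray. It is still upright on the tray, with its lid at (313,233). I'll re-target it.

Call:
drive_tool(plan=[[[0,0,0,-1.7,3,-0.7,1],[0,0,0,-1.7,6,-0.7,1],[0,0,0,-1.7,9,-0.7,1],[0,0,0,-1.7,11.5,-0.7,1],[0,0,0,-1.7,12.1,-0.7,1]]])

```text
time_s: 47.75
position: [506.5, 161.1, 68.2]
tool_rot: [-1.339, 0.984, -0.99]
contact_force: [-0.6, -0.0, 0.2]
gripper_width: 88.1
```

Call:
drive_tool(plan=[[[0,0,0,0,0,0,0.3],[0,0,0,0,0,0,0.3],[0,0,0,0,0,0,0.3],[0,0,0,0,0,0,0.3],[0,0,0,0,0,0,0.3]]])

```text
time_s: 48.25
position: [506.9, 161.2, 68.9]
tool_rot: [-1.338, 0.983, -0.991]
contact_force: [2.1, -0.3, 0.9]
gripper_width: 50.2
```

Call:
drive_tool(plan=[[[0,0,0,0,0,0,0.3],[0,0,0,0,-2,0,0.3],[0,0,0,0,-5,0,0.3],[0,0,0,0,-9,0,0.3],[0,0,0,0,-12,0,0.3]]])

```text
time_s: 48.75
position: [506.5, 161.8, 190.8]
tool_rot: [-1.338, 0.982, -0.991]
contact_force: [-0.1, -0.3, -1.0]
gripper_width: 49.8
```

```bash
python3 - <<'E'
from h import *
print(env.read_state()['gripper_width']);go([446,-390,190],np.radians(-2.8))
E
```

```text
49.84333913771318
t 48.75 tcp [506.5 161.8 190.8] shift cm [ 50.95   0.31 -22.03]
turn about finger axis [-0.003  0.348  0.005]
```

Call:
drive_tool(plan=[[[0,0.17,0,22.5,0,-9.5,0.3],[0,0.17,0,22.5,0,-9.5,0.3],[0,0.17,0,22.5,0,-9.5,0.3],[0,0.17,0,22.5,0,-9.5,0.3],[0,0.17,0,22.5,0,-9.5,0.3]]])

```text
time_s: 49.25
position: [481.2, -83.3, 191.9]
tool_rot: [-1.269, 1.11, -1.119]
contact_force: [1.7, -0.2, -1.2]
gripper_width: 49.8
```

```bash
python3 - <<'E'
from h import *
go([446,-390,190],np.radians(-2.8))
E
```

```text
t 49.25 tcp [481.2 -83.3 191.9] shift cm [29.97  0.32 -7.42]
turn about finger axis [-0.003  0.177  0.005]
```

Call:
drive_tool(plan=[[[0,0.17,0,22,0,-5.4,0.3],[0,0.17,0,22,0,-5.4,0.3],[0,0.17,0,22,0,-5.4,0.3],[0,0.17,0,22,0,-5.4,0.3],[0,0.17,0,22,0,-5.4,0.3]]])

```text
time_s: 49.75
position: [454.8, -311.7, 192.5]
tool_rot: [-1.189, 1.237, -1.246]
contact_force: [0.6, 0.4, -1.1]
gripper_width: 49.6
```

```bash
python3 - <<'E'
from h import *
p,M=tool();c=cam('wrist');im=shot('wrist','w21.png');print(p)
lids(c,im,72,1500)
shot('top','top3.png')
go([446,-390,190],np.radians(-2.8))
E
```

```text
[ 454.79885464 -311.66306629  192.52582647]
[ 584   95   56  152 4972] [613. 177.] [ 658.5 -268.6   72. ]
[  42  199  129  124 8119] [108. 263.] [ 294.  -316.2   72. ]
[ 254  302  136   89 9862] [322. 352.] [ 450.8 -401.6   72. ]
[ 417  308   50   53 1601] [443. 329.] [ 548.3 -384.7   72. ]
t 49.85 tcp [ 454.9 -311.7  192.2] shift cm [ 7.86  0.26 -0.54]
turn about finger axis [-0.003  0.003  0.005]
```

Call:
drive_tool(plan=[[[0,0,0.005,4,0,-0.5,0.3],[0,0,0.005,7.9,0,-0.5,0.3],[0,0,0.005,7.9,3,-0.5,0.3],[0,0,0.005,7.9,6,-0.5,0.3],[0,0,0.005,7.9,9,-0.5,0.3]]])

```text
time_s: 50.35
position: [446.6, -389.8, 101.4]
tool_rot: [-1.185, 1.241, -1.243]
contact_force: [0.3, -0.2, -1.7]
gripper_width: 49.7
```

```bash
python3 - <<'E'
from h import *
go([446,-390,45],np.radians(-2.8))
E
```

```text
t 50.35 tcp [ 446.6 -389.8  101.4] shift cm [ 0.03  5.64 -0.08]
turn about finger axis [-0.003  0.004 -0.001]
```

Call:
drive_tool(plan=[[[0,0,0,0,2,0,0.3],[0,0,0,0,4,0,0.3],[0,0,0,0,5,0,0.3],[0,0,0,0,5.4,0,0.3],[0,0,0,0,5.5,0,0.3]]])

```text
time_s: 50.85
position: [447.1, -389.4, 46.7]
tool_rot: [-1.185, 1.241, -1.243]
contact_force: [0.0, -0.1, -1.8]
gripper_width: 49.6
```

Call:
drive_tool(plan=[[[0,0,0,0,0.1,0,0.3],[0,0,0,0,0.1,0,0.3],[0,0,0,0,0.15,0,0.3],[0,0,0,0,0.15,0,0.3],[0,0,0,0,0.15,0,0.3]]])

```text
time_s: 51.35
position: [447.1, -389.5, 45.3]
tool_rot: [-1.185, 1.24, -1.243]
contact_force: [0.5, 0.5, -1.8]
gripper_width: 49.4
```

Call:
drive_tool(plan=[[[0,0,0,0,0,0,0.5],[0,0,0,0,0,0,0.8],[0,0,0,0,0,0,0.8],[0,0,0,0,0,0,0.8],[0,0,0,0,-1,0,0.8]]])

```text
time_s: 51.85
position: [446.7, -389.1, 54.8]
tool_rot: [-1.185, 1.242, -1.241]
contact_force: [-0.8, -0.2, 0.1]
gripper_width: 70.5
```

Call:
drive_tool(plan=[[[0,0,0,0,-3,0,0.8],[0,0,0,0,-7,0,0.8],[0,0,0,0,-12,0,0.8],[0,0,0,-5,-15,0,0.8],[0,0,0,-10,-15,0,0.8]]])

```text
time_s: 52.35
position: [451.2, -297.5, 208.6]
tool_rot: [-1.184, 1.237, -1.25]
contact_force: [0.7, 0.6, -0.0]
gripper_width: 70.7
```

Call:
drive_tool(plan=[[[0,0,0,-5,0,0,0.8],[0,0,0,-5,0,0,0.8],[0,0,0,-5,0,0,0.8],[0,0,0,-5,0,0,0.8],[0,0,0,-5,0,0,0.8]]])

```text
time_s: 52.85
position: [453.5, -248.7, 208.2]
tool_rot: [-1.183, 1.239, -1.251]
contact_force: [-0.1, 0.3, -0.2]
gripper_width: 70.5
```

```bash
python3 - <<'E'
from h import *
im=shot('scene','scene2.png');c=cam('scene')
p,M=tool();cw=cam('wrist');w=shot('wrist','w22.png');print(p)
lids(cw,w,72,1000)
s=cv2.cvtColor(im,cv2.COLOR_RGB2BGR)
# tray handle top in scene
print('handle expect rear', proj(c,O+U*-160+[0,0,84]),'start',proj(c,O+U*-131+[0,0,84]))
o=np.zeros((600,800,3),np.uint8)
o[:330,:440]=cv2.resize(s[225:335,110:257],(440,330),interpolation=cv2.INTER_CUBIC)
o[330:,:360]=cv2.resize(cv2.cvtColor(w,cv2.COLOR_RGB2BGR),(360,270))
o[:,440:]=0
o[:270,440:]=cv2.resize(s[165:300,290:470],(360,270),interpolation=cv2.INTER_CUBIC)
o[330:,370:730]=cv2.resize(s,(360,270))
cv2.imwrite('pics/final.png',o)
E
```

```text
[ 453.46681093 -248.6496613   208.13545617]
[ 618    0   22   52 1007] [629.  23.] [ 660.6 -110.2   72. ]
[ 149  149   53   34 1221] [177. 166.] [ 351.7 -185.6   72. ]
[ 561  157   79  143 5462] [598. 235.] [ 668.9 -253.6   72. ]
[ 102  266   87   89 4874] [144. 311.] [ 303.1 -301.1   72. ]
[ 294  359   55   32 1390] [321. 377.] [ 446.9 -375.    72. ]
handle expect rear [326.93668265 229.08070779] start [336.25462318 222.86936794]
```

View pics/final.png

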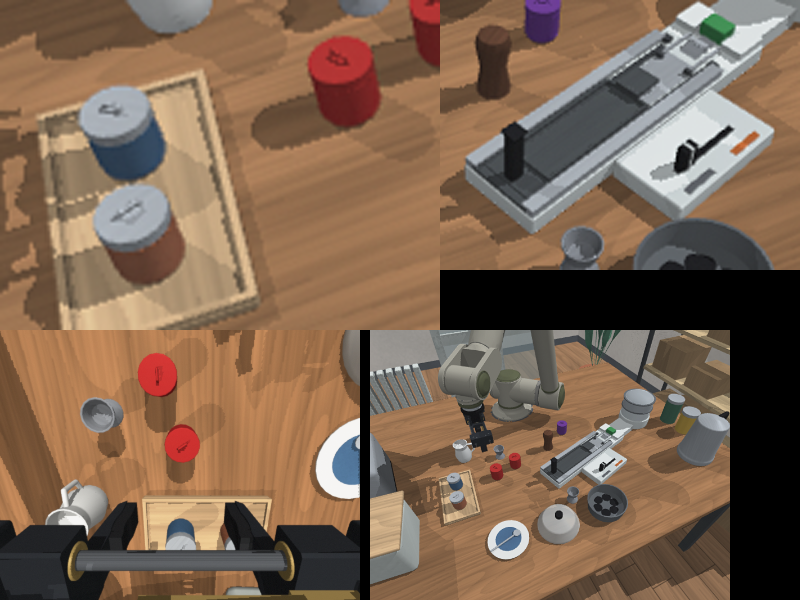

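```bash
python3 -c "
from h import *
print(env.job_done())"
```

```text
the job is handed in; nothing more can be done
None
```

The job is done and handed in at about 53 s of robot time, with every step carried out in the order asked. Only the blue and terracotta coddlers were there; I saw no white one in any view.

- **Loading and cooking:** I stood both coddlers on the tray and pushed it home until the catch held; it pulled back at about 8 N when I drew on it. I slid the selector to its heat stop (about 23 N at the stop), left it there for more than 3 s, then slid it back about 80 mm to the off stop (about 21 N).
- **Unloading:** The green button freed the tray, which sprang out about 32 mm. I drew it to the rear stop (17.5 N there) and moved both coddlers to the board.
- **Knocked coddler:** After the tray was drawn back, something moved the blue coddler about 23 mm along it. It stayed upright, and I found it again before picking it up.
- **Last checks:** The final pictures show both coddlers upright inside the board's rim, the tray at the open end and the selector at the grey mark. The other things look unmoved, and the gripper is clear of everything.
- **What disagreed:** My rail origin was about 7 mm off along the rail, so I used contact forces to find the end stops. The final wrist view had the board partly behind the gripper, so the check that the coddlers stand rests on the scene camera.

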